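# Draw the vent pane of a draught screen shut with a hooked pole

### The arm

A 6-joint arm with a two-finger parallel gripper is mounted at the origin on the work surface. World frame = base frame: x ahead of the robot, y to its left, z up, the work surface at z = 0. Lengths are in m, angles in rad, forces in N, time in s.
With the tool pointing down it reaches from about 0.375 to 0.825 m from the base axis. Payload 5.5 kg.
Tool frame: the origin (TCP) lies between the finger pads; the fingertips stand 25 mm ahead of it and the grasp point (between the pads) lies 6 mm ahead of it (env.tips_ahead is the z of the fingertips in the tool frame, in m); z points along the fingers, y is the direction in which the jaws open and shut (so a half turn about z gives the same grasp; the last joint's range is limited). The gripper opens to 85 mm and grips with 20 to 120 N. Pads are 22 mm wide; open, the fingers measure 114 mm over their backs; the gripper's body (76 mm by 85 mm) begins 54 mm behind the grasp point. The pads swing forward as they close: fully open they stand 13 mm farther back than shut.
Start: joints at [-1.2, 0.314, -0.047, 1.21, 0, 1.571], TCP at [0.217, -0.559, 0.256] pointing down, gripper open.
Joint ranges: [-2.67, 2.67], [-0.69, 1.73], [-1.03, 1.25], [-2.08, 2.16], [-1.42, 1.45], [-3.14, 3.14]. Speed limits (rad/s): [2.39, 2.39, 3.01, 3.14, 3.14, 3.14].

### API

Orientations are given as a rotation vector (axis times angle).
In Python, from plant import telemetry, eyes, hand_in, env gives the robot as it stands.
- The arm moves only by the shell command python3 -m inch 'ROWS'. ROWS is JSON, one flat list of numbers, 5 for each row, row after row: the opening, from 0 (shut) to 1 (fully open), then the shift along the tool's x, y, z in m, then the turn about the tool's z in rad. A call has 1 to 5 rows; each row is the pose to reach, as a shift and turn from the pose commanded when the call began, along the tool's axes at that moment; what a row does not reach only later rows make up. A row lasts 1/10 s, in which the tool goes at most 50 mm and 8.59 degrees, less where a joint would pass 70% of its speed; a pose out of reach is approached as far as the arm can. A call with a gripper value outside its range is refused whole. The fingers move at their own pace and stop on an object; the grip force is fixed at half the most. Time passes only in rows, so rows that repeat a pose let the fingers close. It gives the time, the measured TCP pose, the force and the opening at its end, in the units of the state.
- telemetry.sense(): the state, without advancing time (a new reading comes with each control period).
- eyes.get_image(name): name is "scene" or "top" or "wrist"; returns a dict with "img" (480x640x3 uint8, red, green, blue), "depth" (480x640 float32, m along the optical axis (not along the pixel's ray), 0 where there is no reading), "mtx" (3x3 intrinsics, pixels), "view" (4x4, takes a point from world to camera coordinates). Camera axes: x right, y down, z forward; pixel columns grow to the right and rows downward; lengths in m; the calibration is good to about 2 mm. A picture is of the moment at which its call begins.
- hand_in(): hands the job in, once; it reports no verdict.
The state is a dict: "clock": time; "joint_positions": joint angles; "joint_vel": joint speeds; "effort": joint torques, N m; "tcp_pos": TCP position; "tcp_rot": TCP orientation; "contact_force": force on the tool from outside, world axes, zero at the start; "wrist_torque": the same for the moment, N m; "finger_gap": finger opening in m.
Only numpy, scipy, OpenCV 4.12 (cv2) and the standard library are available. Lean on these libraries where they do the work, as an engineer would, in place of code of your own. Each camera call takes 0.05 s, during which the arm holds its last target.

### The job

The vent pane of the glazed draught screen hangs open, leaning away from you: take the hooked pole from its rest, drop its hook down into the ring eye at the top of the pane and draw the pane gently shut against its rubber seal. Keep a steady pull of about 10 N on it for two seconds so that the seal takes, never putting more than 20 N on the screen, then unhook and lay the pole back in its rest, leaving the pane shut. Touch the screen with the pole only, and leave the other things on the bench where they are.

Things in the scene. Friction and masses are not known exactly. Their poses are not given: they have to be found in the camera images.
- screen: wooden-framed draught screen, fixed to the bench, 330 mm wide (y), 260 mm high, feet 160 mm deep. Origin at the centre of its underside; x points horizontally through it, away from the robot's side (the closing pull is along -x), y along its width, z up. Its upper half is the vent pane: glass in a light wooden frame, 274 wide, 152 high, 12 mm thick, hinged along its lower edge
- eye (a point): centre of the steel ring eye at the middle of the pane's top rail, on the robot's side. Inner diameter 24 mm, wire 5 mm thick. z is the axis of the hole (up when the pane is shut, tilted with the pane when open), x and y lie in the ring's plane as the screen's do. It lies 36 mm in front (-x) of the pane's middle plane and 140 mm from the hinge line: 240 mm above the bench when shut
- pane: the vent pane (see screen). Origin at the middle of its hinge line, 100 mm above the bench on the screen's middle plane; y along the hinge; z points up the pane: it leans towards the screen's +x by 0.3 to 0.65 rad at the start. Shut means resting on the seal; where that is differs from screen to screen, up to 0.05 rad (7 mm at the eye) either side of upright, to be felt
- top_rail (a point): middle of the pane's top rail (274 x 12 x 22 mm, carries the eye), on the pane's middle plane, level with the eye. How the pane moves: the stiff hinge leaves it where it is let go, swinging it takes 1.5 to 4 N at the eye; once on the seal the force climbs steeply, the seal yielding about 1.5 mm per 10 N
- pole: loose hooked pole, 110 to 180 g: straight wooden handle, 18 mm square, from 140 mm behind to 80 mm ahead of the origin, then a steel rod 6.4 mm thick to 170 mm ahead, bent there at a right angle into a prong that points down. Origin on the handle's centre line near the balance point, where to grip it across its width; x points along the pole to the hook, z up (prong to -z)
- hook_tip (a point): lower end of the pole's hook prong, 170 mm ahead (x) of and 40 mm below the pole's origin
- rest: dark wooden pole rest, fixed, 200 x 70 mm: two forks 70 mm either side of its middle along x, 14 mm thick, slots 30 mm wide, slot floor 66 mm and cheek tops 88 mm above the bench. Origin at the centre of its underside. The pole lies along its x, hook end to +x, prong down, pole's origin 75 mm above the bench and within 10 mm (along x) of the rest's middle
- dish: shallow pale green ceramic dish of beads (stuck down), 112 mm across, 20 mm high, on the table in front of the screen (bystander; origin at the centre of its underside)
- jar: clear jar with metal lid, 48 mm across, 60 mm high (bystander; origin at the centre of its underside)
- mandrel: metal ring-sizing cone on a round foot, 70 mm foot, 152 mm high (bystander; origin at the centre of its underside)
- spool: copper-coloured wire spool, 60 mm across, 40 mm high (bystander; origin at the centre of its underside)
- bead_box: clear divided bead box, 120 x 85 x 30 mm (bystander; origin at the centre of its underside)
- ring_block: wooden ring block with two slits, 90 x 60 x 20 mm (bystander; origin at the centre of its underside)
- driver: screwdriver lying on the table (bystander; about 200 mm long, handle towards its -x)

How it is judged:
By the outcome, as a careful person would: the job done as asked, in the order asked, and still so for the second after the job is handed in, with the robot touching nothing.
It also fails if it takes over 72 s, if anything falls off the work surface, if the arm or the gripper's body presses on something with over 40 N, if the wrist force passes 120 N, or if a joint passes its speed limit or range.

## Working session

There is one attempt and no reset: what is moved stays moved. The work goes in short steps, Python scripts to look and compute and a shell command to move; the robot and the scene stay as the last step left them, time stands still between calls to the robot, and variables do not carry over. Pictures are saved under pics/ and viewed, and the job is handed in when it is done.

```bash
ls; mkdir -p pics
python3 - <<'E'
from plant import telemetry, eyes, env
import cv2
print(telemetry.sense()); print(env.tips_ahead)
for n in("scene","top","wrist"):
    d=eyes.get_image(n); cv2.imwrite(f"pics/{n}0.png",d["img"][:,:,::-1]); print(n,d["mtx"].tolist(),d["view"].round(4).tolist())
    import numpy as np; np.savez(f"pics/{n}0.npz",**d)
E
```

```text
pics
{'clock': 0.0, 'joint_positions': array([-1.20000348e+00,  3.14228408e-01, -4.81099766e-02,  1.21019281e+00,
        1.73950878e-05,  1.57080251e+00]), 'joint_vel': array([ 0.00038868,  0.00050496, -0.00017757,  0.00216432, -0.00051515,
       -0.00260763]), 'effort': array([-1.17715143e-03, -5.39589715e+01,  3.39749622e+01,  1.91196136e-02,
       -2.78049529e-04,  1.16255703e-05]), 'tcp_pos': array([ 0.2172184 , -0.55870972,  0.25541955]), 'tcp_rot': array([-3.08607867e+00, -5.78784702e-01,  4.75232511e-04]), 'contact_force': array([-0.43470858,  0.6656861 , -0.47624148]), 'wrist_torque': array([0.04123165, 0.00706597, 0.02185575]), 'finger_gap': 0.08491301732360364}
0.025
scene [[532.7184564305346, 0.0, 314.80818094674294], [0.0, 532.7184564305346, 233.34600666014273], [0.0, 0.0, 1.0]] [[-0.8604, 0.5096, -0.0018, 0.4889], [0.4303, 0.7248, -0.538, -0.1345], [-0.2729, -0.4637, -0.8429, 1.4387], [0.0, 0.0, 0.0, 1.0]]
top [[578.2162360200597, 0.0, 311.1719720423634], [0.0, 578.2162360200597, 232.7642907487956], [0.0, 0.0, 1.0]] [[-0.0153, -0.9999, -0.0022, 0.0035], [-0.9945, 0.0154, -0.1036, 0.5506], [0.1036, 0.0006, -0.9946, 1.3968], [0.0, 0.0, 0.0, 1.0]]
wrist [[408.00678222724696, 0.0, 318.4379296884995], [0.0, 408.00678222724696, 235.07040433523628], [0.0, 0.0, 1.0]] [[0.3625, -0.932, -0.002, -0.5987], [-0.8884, -0.3462, 0.3014, -0.0391], [-0.2817, -0.1075, -0.9535, 0.3809], [0.0, 0.0, 0.0, 1.0]]
```

View pics/scene0.png

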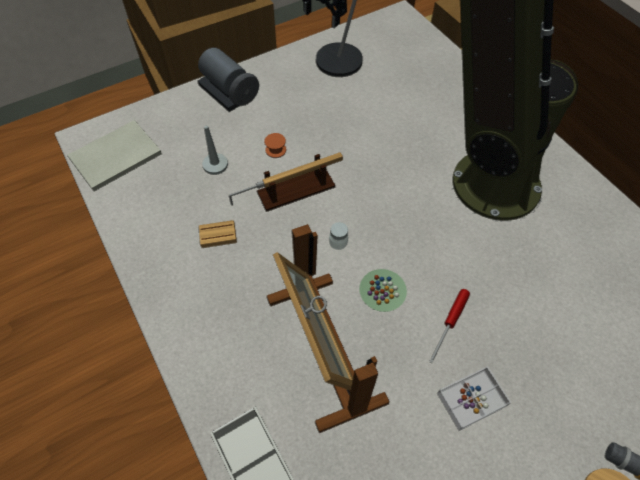

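View pics/top0.png

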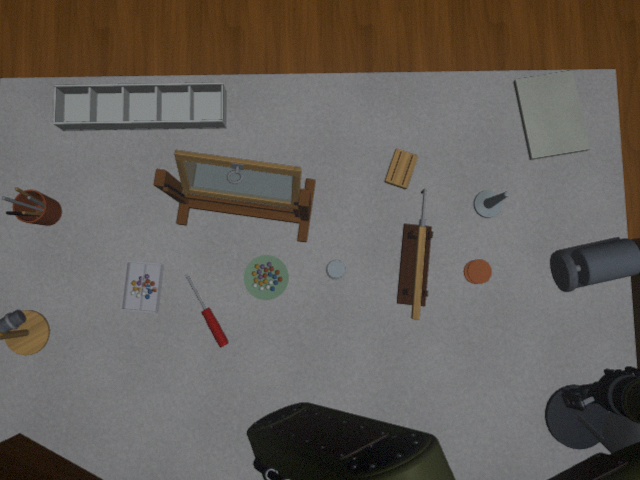

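View pics/wrist0.png

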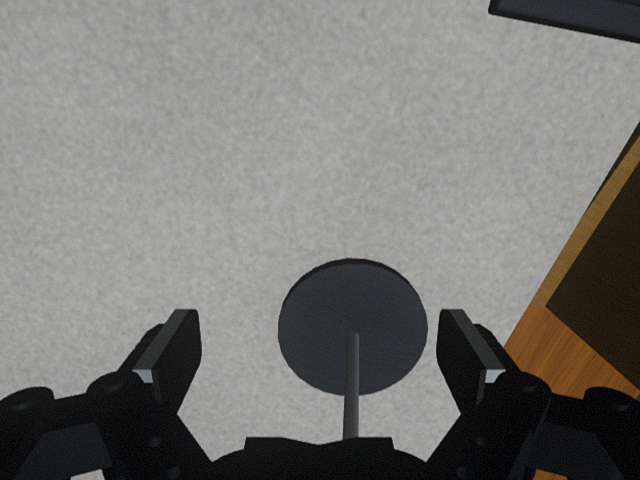

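```bash
cat > h.py <<'E'
import numpy as np,cv2
from scipy.spatial.transform import Rotation as R
def load(n): return dict(np.load(f"pics/{n}.npz"))
def dep(d,u,v,w=1):
    u=int(round(u));v=int(round(v));z=d["depth"][v-w:v+w+1,u-w:u+w+1];z=z[z>0]; z=np.median(z)
    return back(d,u,v,z)
def back(d,u,v,z):
    c=np.linalg.inv(d["mtx"])@[u,v,1]*z
    return (np.linalg.inv(d["view"])@[*c,1])[:3]
def plane(d,u,v,h):
    a=back(d,u,v,.1);b=back(d,u,v,1.); t=(h-a[2])/(b[2]-a[2]); return a+t*(b-a)
def tri(obs):
    A=[];b=[]
    for d,u,v in obs:
        o=np.linalg.inv(d["view"])[:3,3]; r=back(d,u,v,1.)-o; r/=np.linalg.norm(r); P=np.eye(3)-np.outer(r,r); A.append(P);b.append(P@o)
    x=np.linalg.lstsq(np.vstack(A),np.hstack(b),rcond=None)[0]
    return x,[proj(d,x)-np.array([u,v]) for d,u,v in obs]
def proj(d,p):
    c=d["view"]@[*p,1]; q=d["mtx"]@c[:3]; return q[:2]/q[2]
def crop(n,u0,v0,w,h,s,out):
    i=load(n)["img"][v0:v0+h,u0:u0+w,::-1]; cv2.imwrite(f"pics/{out}.png",cv2.resize(i,None,fx=s,fy=s,interpolation=cv2.INTER_CUBIC))
def snap(n,tag):
    from plant import eyes
    d=eyes.get_image(n); np.savez(f"pics/{tag}.npz",**d); cv2.imwrite(f"pics/{tag}.png",d["img"][:,:,::-1]); return d
E
python3 - <<'E'
from h import *
crop("top0",385,180,60,150,4,"a"); crop("scene0",220,140,130,80,6,"b");crop("top0",145,140,180,110,4,"c");crop("scene0",260,220,140,220,2.7,"e")
a=cv2.imread("pics/a.png"); e=cv2.imread("pics/e.png"); H=max(a.shape[0],e.shape[0])
p=lambda i:cv2.copyMakeBorder(i,0,H-i.shape[0],0,10,0)
cv2.imwrite("pics/ae.png",np.hstack([p(a),p(e)]))
E
```

```text
(no output)
```

View pics/ae.png

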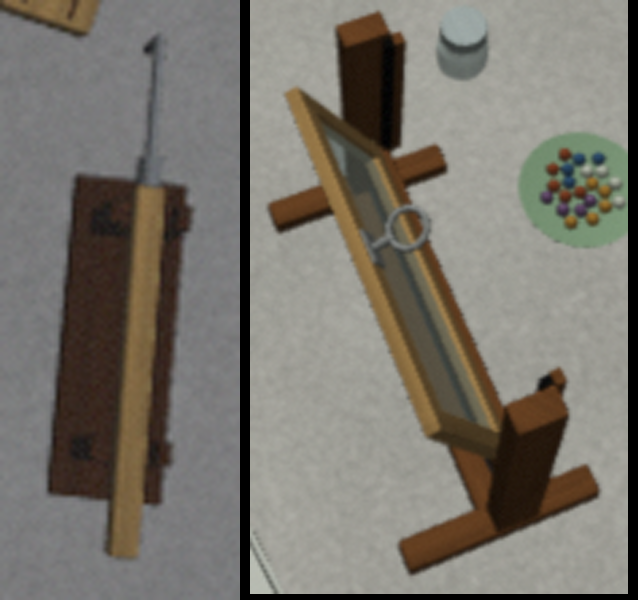

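View pics/b.png

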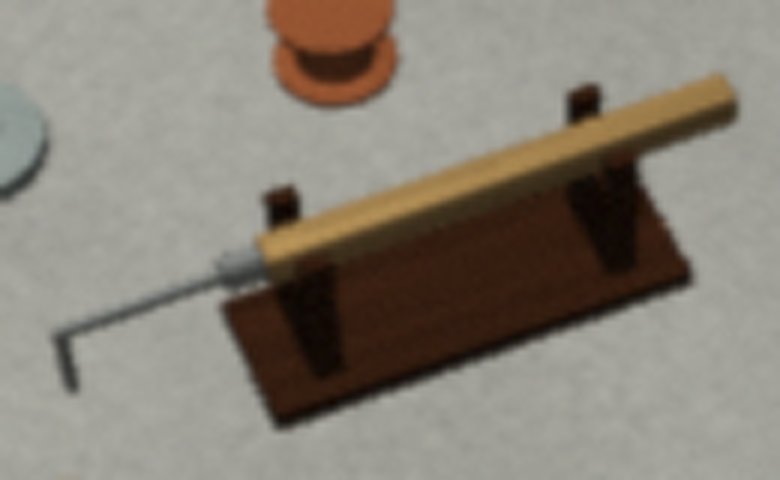

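View pics/c.png

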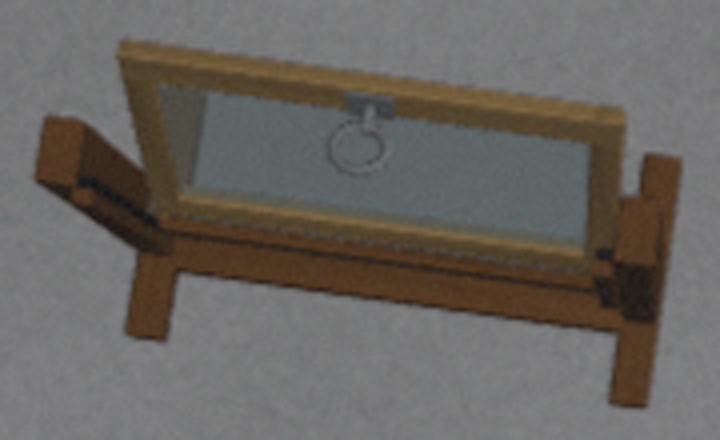

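Run:
```python
from h import *
T=load("top0");S=load("scene0")
ta=lambda x,y:(T,385+(x+.5)/4-.5,180+(y+.5)/4-.5)
tc=lambda x,y:(T,145+(x+.5)/4-.5,140+(y+.5)/4-.5)
sb=lambda x,y:(S,220+(x+.5)/6-.5,140+(y+.5)/6-.5)
se=lambda x,y:(S,260+(x-250+.5)/2.7-.5,220+(y+.5)/2.7-.5)
for n,o in dict(poleback=[ta(123,553),sb(727,84)],polefront=[ta(150,187),sb(262,248)],hookelbow=[ta(153,42),sb(62,335)],ring=[tc(358,147),se(407,229)],
  paneTL=[tc(122,42),se(291,92)],paneTR=[tc(625,110),se(434,434)],postLtop=[tc(80,118),se(565,403)]).items():
    x,r=tri(o); print(n,x.round(4),np.round(r,1).tolist())
for d,nm,pts in((T,"T",[ta(123,540),ta(140,300),ta(150,200),tc(370,80)]),(S,"S",[sb(700,90),sb(500,160),sb(300,233)])):
    for p in pts: print(nm,dep(*p).round(4))
# ring via depth scatter
z=T["depth"]
for (u0,u1,v0,v1) in [(385,445,180,330)]:
    P=[]
    for v in range(v0,v1):
        for u in range(u0,u1):
            p=back(T,u,v,z[v,u]); 
            i=T["img"][v,u].astype(int)
            if p[2]>.078 and i[0]>i[2]+35: P.append(p)
    P=np.array(P); c=P.mean(0); w,V=np.linalg.eigh(np.cov(P.T)); a=V[:,2]; s=(P-c)@a; print(len(P),c,a,s.min(),s.max(),c+a*s.min(),c+a*s.max())
```

```text
poleback [ 0.342  -0.2465  0.0789] [[0.3, -0.3], [0.4, 0.1]]
polefront [ 0.5578 -0.2703  0.0778] [[0.3, -0.5], [0.5, 0.1]]
hookelbow [ 0.6476 -0.2774  0.0696] [[0.6, -0.9], [1.0, 0.2]]
ring [0.6526 0.1562 0.2367] [[0.3, -0.3], [0.5, 0.1]]
paneTL [0.6873 0.1941 0.5036] [[15.2, -26.2], [36.7, 2.0]]
paneTR [ 0.6969  0.1032 -0.1511] [[-29.0, 20.9], [-36.2, -18.1]]
postLtop [0.6502 0.308  0.272 ] [[-6.0, 5.8], [-10.1, -2.5]]
T [ 0.3481 -0.2444  0.0835]
T [ 0.4883 -0.2615  0.0806]
T [ 0.5474 -0.2678  0.0831]
T [0.6871 0.1505 0.2376]
S [ 0.3572 -0.2477  0.0814]
S [ 0.4505 -0.2577  0.0838]
S [ 0.5416 -0.2663  0.084 ]
651 [ 0.4481893  -0.25650498  0.08757732] [ 0.13336119 -0.19102359 -0.97248382] -1.3752193754844868 0.026008814993737573 [0.26478842 0.00619436 1.42495592] [ 0.45165787 -0.26147328  0.06228417]
```

Run:
```python
from h import *
T=load("top0");S=load("scene0")
tc=lambda x,y:(T,145+(x+.5)/4-.5,140+(y+.5)/4-.5)
se=lambda x,y:(S,260+(x-250+.5)/2.7-.5,220+(y+.5)/2.7-.5)
for n,o in dict(paneTL=[tc(122,42),se(434,434)],paneTR=[tc(625,110),se(289,92)]).items():
    x,r=tri(o); print(n,x.round(4),np.round(r,1).tolist())
# feet on table, top view; foot top maybe ~20mm high -> same height both
for n,a in dict(LfootNearL=tc(127,337),LfootNearR=tc(163,340),RfootNearL=tc(611,404),RfootNearR=tc(645,406),RfarL=tc(645,155),RfarR=tc(682,158)).items(): print(n,plane(*a,0.0).round(4))
s=load("top0")
import json
crop("top0",215,155,45,40,14,"ring")
# tool: start rot
print(R.from_rotvec([-3.08607867e+00, -5.78784702e-01,0]).as_matrix().round(3))
```

```text
paneTL [0.7113 0.2845 0.232 ] [[-0.3, 0.4], [-0.6, -0.1]]
paneTR [0.6705 0.015  0.2316] [[-0.1, 0.1], [-0.2, -0.0]]
LfootNearL [0.5813 0.3343 0.    ]
LfootNearR [0.5791 0.3116 0.    ]
RfootNearL [0.5342 0.03   0.    ]
RfootNearR [0.5326 0.0086 0.    ]
RfarL [0.6926 0.0064 0.    ]
RfarR [ 0.6903 -0.0171  0.    ]
[[ 0.932  0.362 -0.   ]
 [ 0.362 -0.932  0.002]
 [ 0.    -0.002 -1.   ]]
```

View pics/ring.png

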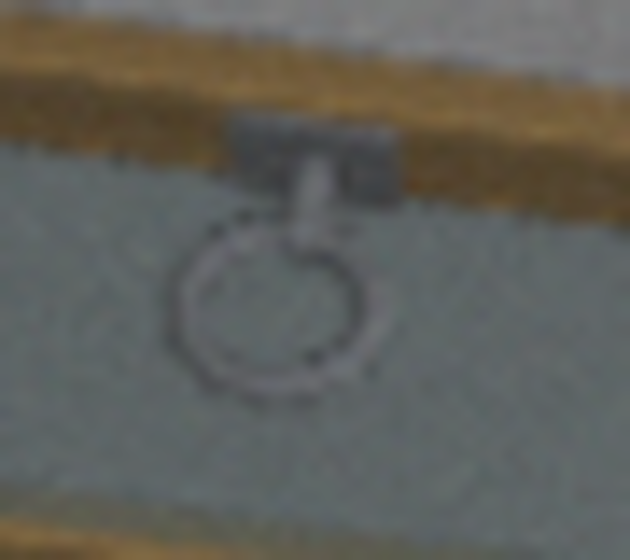

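Run:
```python
from h import *
W=load("wrist0");S=load("scene0")
for p in [(352,300),(352,350),(350,400),(350,430),(300,330),(420,330)]: print(p,dep(W,*p).round(3))
for p in [(338,60),(345,40),(350,15),(320,5)]: print(p,dep(S,*p).round(3))
crop("scene0",280,0,120,90,6,"lamp")
```

```text
(352, 300) [ 0.135 -0.624  0.019]
(352, 350) [ 0.099 -0.637  0.045]
(350, 400) [ 0.086 -0.637  0.098]
(350, 430) [ 0.08  -0.637  0.123]
(300, 330) [ 0.086 -0.589  0.018]
(420, 330) [ 0.129 -0.7    0.017]
(338, 60) [ 0.115 -0.622  0.02 ]
(345, 40) [ 0.083 -0.635  0.074]
(350, 15) [ 0.07  -0.636  0.156]
(320, 5) [-0.554 -1.839 -0.733]
```

View pics/lamp.png

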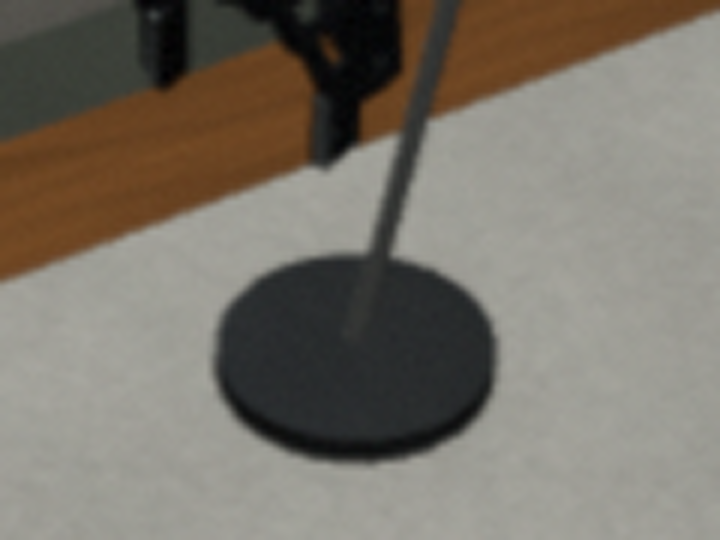

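```bash
python3 -m inch '[1,0.03,-0.015,0,0.03, 1,0.07,-0.035,0,0.08, 1,0.11,-0.056,0,0.14, 1,0.15,-0.077,0,0.2, 1,0.19,-0.098,0,0.26]'
```

```text
clock: 0.65
tcp_pos: [0.3597, -0.3975, 0.2561]
tcp_rot: [-3.137, -0.169, 0.0]
contact_force: [-0.1, -0.5, -0.3]
finger_gap: 0.0852
```

```bash
python3 -m inch '[1,0.03,-0.027,0,0.05, 1,0.065,-0.058,0.01,0.1, 1,0.1,-0.09,0.02,0.15, 1,0.125,-0.113,0.03,0.2, 1,0.136,-0.123,0.04,0.22]'; python3 -m inch '[1,0,0,0,0]'
python3 - <<'E'
from h import *
snap("wrist","w1")
from plant import telemetry as t
s=t.sense(); print(s["tcp_pos"],R.from_rotvec(s["tcp_rot"]).as_matrix().round(4))
E
```

```text
clock: 1.15
tcp_pos: [0.4822, -0.2592, 0.2157]
tcp_rot: [-3.136, 0.169, -0.0]
contact_force: [0.0, -0.5, -1.1]
finger_gap: 0.0856
clock: 1.25
tcp_pos: [0.4809, -0.2595, 0.2146]
tcp_rot: [-3.136, 0.166, 0.004]
contact_force: [-0.7, -0.4, -0.5]
finger_gap: 0.0854
[ 0.48039752 -0.26071647  0.21541949] [[ 9.943e-01 -1.066e-01 -1.900e-03]
 [-1.066e-01 -9.943e-01  7.000e-04]
 [-2.000e-03 -5.000e-04 -1.000e+00]]
```

View pics/w1.png

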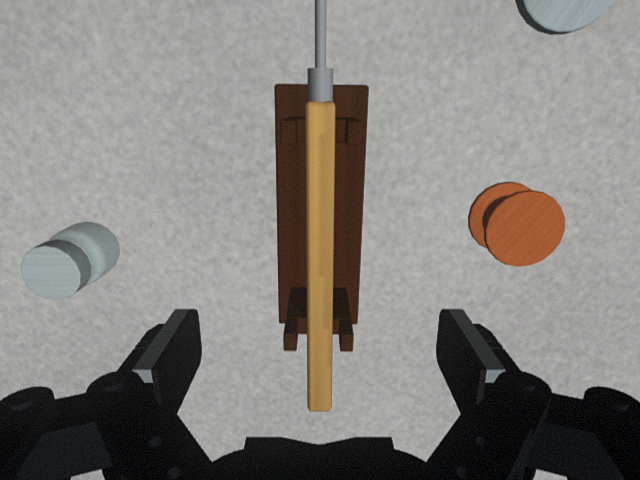

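Run:
```python
from h import *
W=load("w1");T=load("top0")
ta=lambda x,y:(T,385+(x+.5)/4-.5,180+(y+.5)/4-.5)
for n,u,v,o in [("front",321,102,ta(150,187)),("back",319,410,ta(123,553))]:
    print(n,plane(W,u,v,.084).round(4),dep(W,u,v+ (5 if n=="front" else -5)).round(4),tri([(W,u,v),o]))
# rest fork faces/base corners at table-ish
for p in [(276,86),(368,87),(279,323),(357,323)]: print(dep(W,*p,w=0).round(4), plane(W,*p,.012).round(4))
print(proj(W,[.48,-.26,.084]))
```

```text
front [ 0.5597 -0.2686  0.084 ] [ 0.5569 -0.2683  0.085 ] (array([ 0.5583955 , -0.2693718 ,  0.07416831]), [array([1.49183265, 2.20082465]), array([-0.33956782, -0.55709946])])
back [ 0.344  -0.2446  0.084 ] [ 0.3491 -0.2451  0.0848] (array([ 0.34155125, -0.24487325,  0.08148304]), [array([0.70496585, 0.21801497]), array([-0.22947872, -0.07105075])])
[ 0.5748 -0.2369  0.0115] [ 0.5748 -0.237   0.012 ]
[ 0.5672 -0.3057  0.0015] [ 0.5669 -0.3045  0.012 ]
[ 3.720e-01 -2.105e-01 -3.000e-04] [ 0.3788 -0.2126  0.012 ]
[ 0.3651 -0.2818  0.0008] [ 0.3716 -0.2813  0.012 ]
[320.59259459 233.88930171]
```

```bash
python3 -m inch '[1,0.001,0,0.03,0, 1,0.001,0,0.065,0, 1,0.001,0,0.1,0, 1,0.001,0,0.122,0, 1,0.001,0,0.134,0]'; python3 -m inch '[1,0,0,0,0, 0,0,0,0,0, 0,0,0,0,0, 0,0,0,0,0,0,0,0,0,0]';python3 -m inch '[0,0,0,0,0, 0,0,0,0,0, 0,0,0,0,0, 0,0,0,0,0,0,0,0,0,0]'; python3 -m inch '[0,0,0,0,0, 0,0,0,0,0]'
```

```text
clock: 1.8
tcp_pos: [0.4798, -0.2624, 0.0807]
tcp_rot: [-3.136, 0.173, 0.004]
contact_force: [0.1, 1.0, -0.5]
finger_gap: 0.0853
clock: 2.3
tcp_pos: [0.4821, -0.2622, 0.0832]
tcp_rot: [3.136, -0.171, 0.002]
contact_force: [0.3, 0.2, 0.3]
finger_gap: 0.0281
clock: 2.8
tcp_pos: [0.4821, -0.2621, 0.0832]
tcp_rot: [3.136, -0.171, 0.002]
contact_force: [-1.0, 0.8, 6.7]
finger_gap: 0.0171
clock: 3.0
tcp_pos: [0.4821, -0.2621, 0.0831]
tcp_rot: [3.136, -0.171, 0.002]
contact_force: [-0.1, 1.4, 6.2]
finger_gap: 0.0169
```

```bash
python3 -m inch '[0,0,0,-0.01,0, 0,0,0,-0.03,0, 0,0,0,-0.06,0, 0,0,0,-0.09,0, 0,0,0,-0.12,0]'; python3 -m inch '[0,0,0,-0.03,0, 0,0,0,-0.06,0, 0,0,0,-0.085,0, 0,0,0,-0.1,0,0,0,0,-0.1,0]'
python3 - <<'E'
from h import *
snap("wrist","w2");snap("scene","s2");snap("top","t2")
from plant import telemetry as t
s=t.sense(); print(s["tcp_pos"],s["contact_force"],R.from_rotvec(s["tcp_rot"]).as_matrix().round(4))
E
```

```text
clock: 3.5
tcp_pos: [0.4811, -0.2616, 0.2036]
tcp_rot: [-3.137, 0.171, 0.001]
contact_force: [1.2, -0.3, -1.5]
finger_gap: 0.0171
clock: 4.0
tcp_pos: [0.4824, -0.2623, 0.305]
tcp_rot: [3.135, -0.171, 0.006]
contact_force: [0.7, -0.6, -1.3]
finger_gap: 0.017
[ 0.48101847 -0.26157919  0.30133359] [ 0.88780126 -0.39906145 -1.32731236] [[ 9.94e-01 -1.09e-01 -1.40e-03]
 [-1.09e-01 -9.94e-01  7.00e-04]
 [-1.40e-03 -5.00e-04 -1.00e+00]]
```

View pics/w2.png

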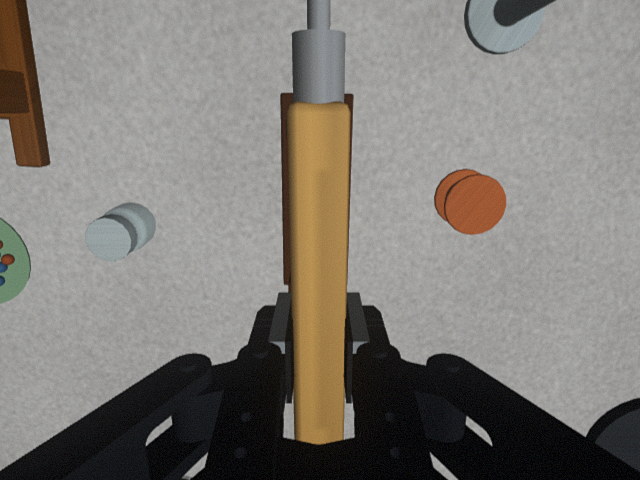

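View pics/s2.png

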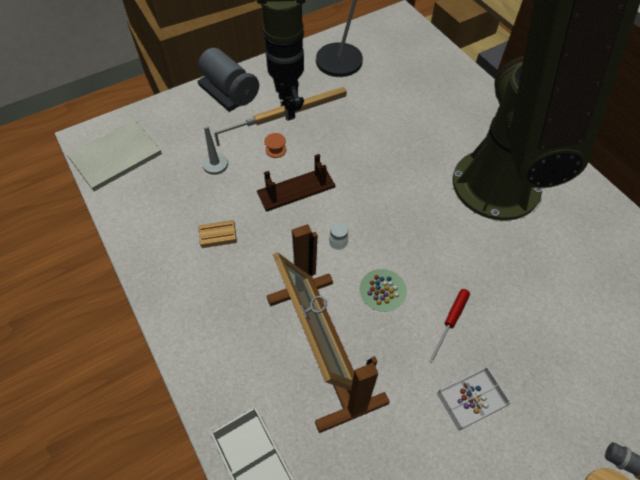

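View pics/t2.png

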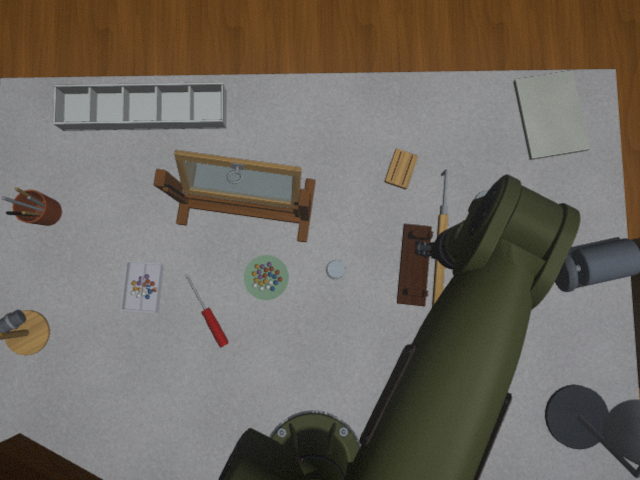

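Run:
```python
from h import *
crop("scene0" if 0 else "s2",200,85,160,75,5,"d1"); crop("t2",420,155,50,110,5,"d2")
T=load("t2");S=load("s2")
p=np.array([.4815,-.262,.295]); d=np.array([.994,-.109,0])
for n,q in dict(elbow=p+.17*d,tip=p+.17*d-[0,0,.04],front=p+.08*d).items(): print(n,proj(T,q).round(1),proj(S,q).round(1))
```

```text
elbow [446.2 168. ] [214.9 132.4]
tip [441.8 172.1] [217.8 145. ]
front [443.1 211.8] [254.2 119.7]
```

View pics/d1.png

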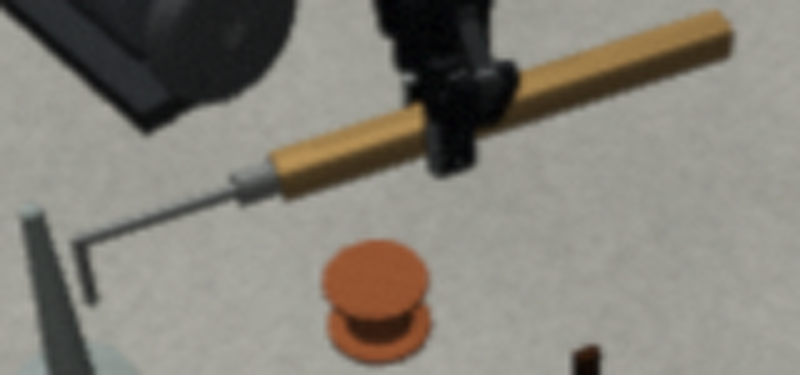

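View pics/d2.png

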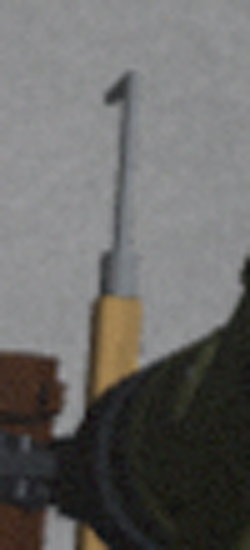

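Run:
```python
from h import *
T=load("t2");S=load("s2")
print(tri([(T,445.8,169.8),(S,216,133.4)])[0],tri([(T,441.5,174.2),(S,218.5,145.2)])[0], tri([(T,234.2,176.4),(S,318.1,304.8)])[0])
```

```text
[ 0.64811599 -0.28099446  0.28994512] [ 0.6476767  -0.28120186  0.25168829] [0.65251624 0.15636184 0.23575309]
```

```bash
python3 -m inch '[0,0,-0.01,-0.015,0, 0,-0.002,-0.03,-0.03,0, 0,-0.005,-0.06,-0.045,0.01, 0,-0.01,-0.095,-0.05,0.01, 0,-0.014,-0.13,-0.05,0.02]'; python3 -m inch '[0,-0.003,-0.035,0,0, 0,-0.007,-0.07,0,0, 0,-0.01,-0.105,0,0.01, 0,-0.014,-0.14,0,0.01, 0,-0.018,-0.175,0,0.02]';python3 -m inch '[0,-0.003,-0.035,0,0, 0,-0.006,-0.07,0,0, 0,-0.009,-0.1,0,0, 0,-0.01,-0.12,0,0, 0,-0.011,-0.13,0,0]';python3 -m inch '[0,0,0,0,0, 0,0,0,0,0]'
python3 - <<'E'
from h import *
snap("wrist","w3");snap("scene","s3");snap("top","t3")
from plant import telemetry as t
s=t.sense(); print(s["tcp_pos"],s["contact_force"],R.from_rotvec(s["tcp_rot"]).as_matrix().round(4))
crop("s3",220,200,200,150,4,"e1");crop("t3",190,120,120,150,4,"e2")
E
```

```text
clock: 4.65
tcp_pos: [0.4814, -0.1301, 0.3518]
tcp_rot: [-3.135, 0.205, 0.001]
contact_force: [0.6, 0.3, -0.8]
finger_gap: 0.0168
clock: 5.15
tcp_pos: [0.4805, -0.03, 0.3516]
tcp_rot: [-3.098, 0.135, 0.001]
contact_force: [0.9, -0.1, -1.0]
finger_gap: 0.0173
clock: 5.65
tcp_pos: [0.4793, 0.0134, 0.3572]
tcp_rot: [-3.06, 0.035, 0.002]
contact_force: [1.1, -0.3, -1.0]
finger_gap: 0.0167
clock: 5.85
tcp_pos: [0.4793, 0.013, 0.3571]
tcp_rot: [-3.06, 0.037, 0.002]
contact_force: [-0.6, -0.8, -1.7]
finger_gap: 0.0171
[0.47922771 0.01301999 0.35706519] [ 0.28128659 -0.09151793 -1.98784305] [[ 9.997e-01 -2.400e-02 -6.000e-04]
 [-2.380e-02 -9.964e-01  8.150e-02]
 [-2.500e-03 -8.150e-02 -9.967e-01]]
```

View pics/e1.png

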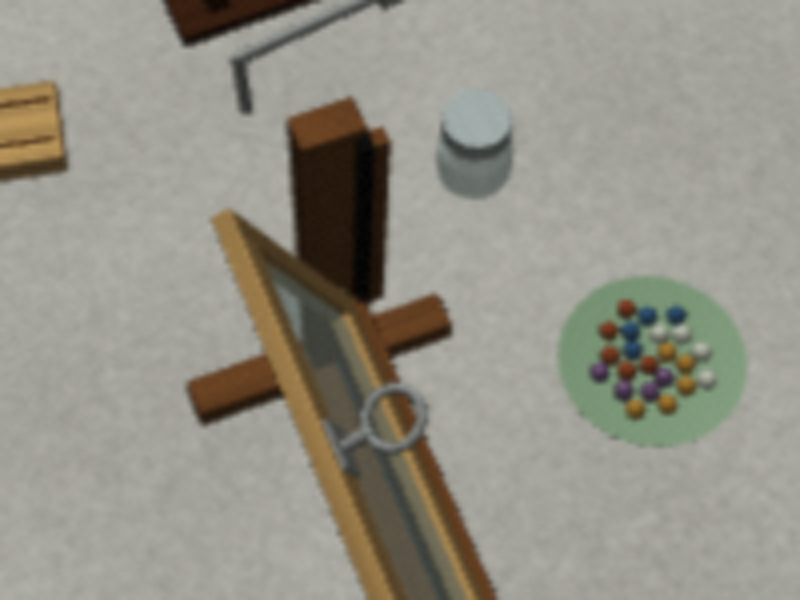

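View pics/e2.png

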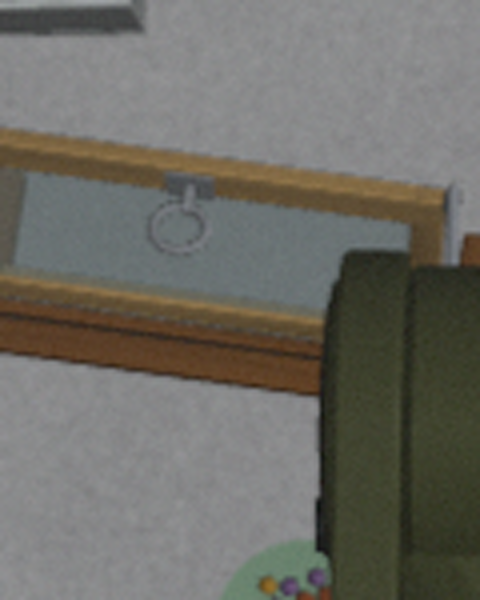

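View pics/w3.png

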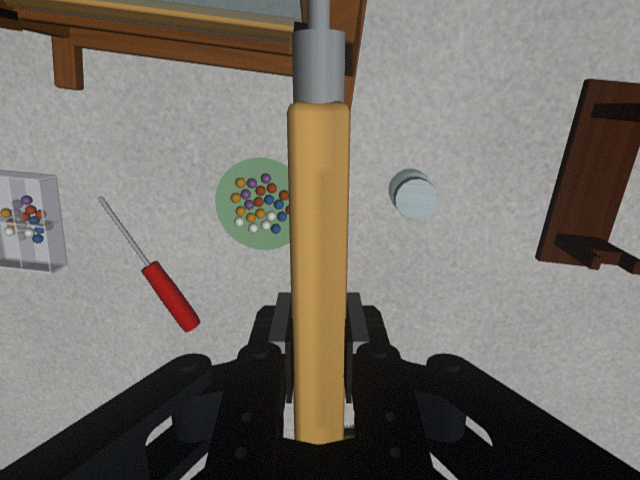

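Run:
```python
from plant import telemetry as t,env
print(t.sense()["joint_positions"].round(3)); print([x for x in dir(env) if x[0]!='_'])
```

```text
[-0.025  0.063 -0.128  1.382  0.082  3.141]
['PlanningError', 'tips_ahead']
```

```bash
python3 -m inch '[0,0,0.02,0,0, 0,0,0.04,0,0]'; python3 -m inch '[0,0,0,0,0]'
python3 - <<'E'
from plant import telemetry as t
from h import *
s=t.sense(); print(s["tcp_pos"],s["joint_positions"].round(3),R.from_rotvec(s["tcp_rot"]).as_matrix().round(4))
E
```

```text
clock: 6.2
tcp_pos: [0.4783, -0.0269, 0.3539]
tcp_rot: [-3.06, 0.034, 0.002]
contact_force: [0.2, 0.3, -0.8]
finger_gap: 0.017
clock: 6.3
tcp_pos: [0.4781, -0.0283, 0.3535]
tcp_rot: [-3.06, 0.04, 0.003]
contact_force: [0.7, 0.1, -1.0]
finger_gap: 0.0171
[ 0.4781188  -0.0282602   0.35352457] [-0.11   0.068 -0.13   1.382  0.08   3.057] [[ 9.997e-01 -2.610e-02 -9.000e-04]
 [-2.590e-02 -9.964e-01  8.080e-02]
 [-3.000e-03 -8.080e-02 -9.967e-01]]
```

```bash
cat >> h.py <<'E'
def go(target,yaw=None):
    from plant import telemetry as t
    s=t.sense(); M=R.from_rotvec(s["tcp_rot"]).as_matrix()
    y=np.arctan2(M[1,0],M[0,0]); print("tcp",s["tcp_pos"].round(4),"yaw",y.round(4),"toolz",M[:,2].round(4),"F",s["contact_force"].round(1),"j",s["joint_positions"].round(3))
    print("shift",(M.T@(np.array(target)-s["tcp_pos"])).round(4),"turn",None if yaw is None else (y-yaw))
E
python3 -m inch '[0,0.001,0.03,-0.002,0.02, 0,0.003,0.07,-0.006,0.04, 0,0.005,0.11,-0.009,0.06, 0,0.007,0.15,-0.012,0.083, 0,0.008,0.19,-0.015,0.083]'; python3 -m inch '[0,0.001,0.025,-0.002,0, 0,0.002,0.043,-0.003,0, 0,0.002,0.043,-0.003,0]'
python3 - <<'E'
from h import *
go([.4813,-.2618,.12],-.1088)
E
```

```text
clock: 6.8
tcp_pos: [0.482, -0.2185, 0.3534]
tcp_rot: [-3.055, 0.163, 0.007]
contact_force: [-0.4, -0.2, -1.2]
finger_gap: 0.0169
clock: 7.1
tcp_pos: [0.4792, -0.2619, 0.3523]
tcp_rot: [-3.055, 0.167, 0.008]
contact_force: [0.8, 0.9, -1.2]
finger_gap: 0.0173
tcp [ 0.4792 -0.2619  0.3523] yaw -0.1086 toolz [-9.000e-04  8.170e-02 -9.967e-01] F [ 0.8  0.9 -1.2] j [-0.539  0.227  0.052  1.439  0.07   2.71 ]
shift [0.0044 0.0185 0.2315] turn 0.00022882780474248188
```

```bash
python3 -m inch '[0,0,0.003,0.04,0, 0,0.001,0.007,0.09,0, 0,0.002,0.011,0.14,0, 0,0.002,0.015,0.19,0, 0,0.002,0.0175,0.22,0]'; python3 -m inch '[0,0,0,0,0, 0,0,0,0,0]'
python3 - <<'E'
from h import *
go([.4813,-.2618,.0815],-.1088)
snap("wrist","w4");snap("scene","s4"); crop("s4",200,120,160,100,5,"f1")
E
```

```text
clock: 7.6
tcp_pos: [0.4776, -0.2574, 0.1287]
tcp_rot: [-3.053, 0.161, 0.013]
contact_force: [-0.2, 0.8, -0.6]
finger_gap: 0.0171
clock: 7.8
tcp_pos: [0.4796, -0.2592, 0.1328]
tcp_rot: [-3.055, 0.161, 0.008]
contact_force: [0.3, -0.3, -1.1]
finger_gap: 0.0173
tcp [ 0.4796 -0.2592  0.1328] yaw -0.1052 toolz [-8.000e-04  8.220e-02 -9.966e-01] F [ 0.3 -0.3 -1.1] j [-0.535  0.326 -0.326  0.961  0.07   2.711]
shift [0.0025 0.0066 0.0509] turn 0.0036020777450016944
```

View pics/f1.png

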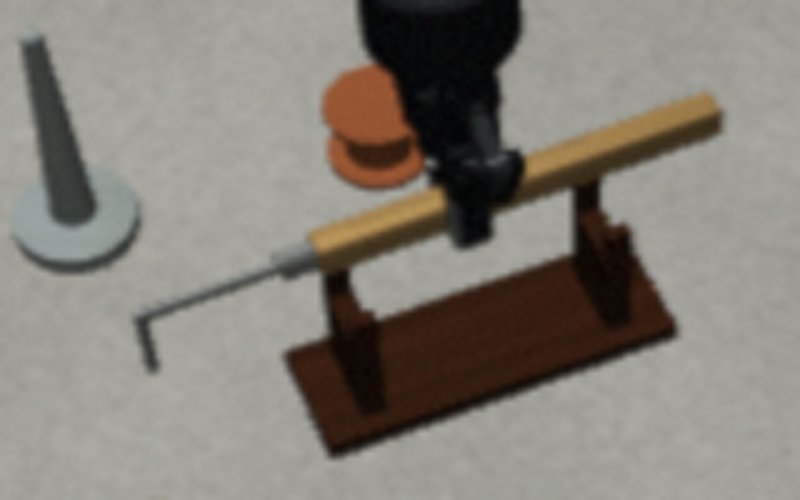

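View pics/w4.png

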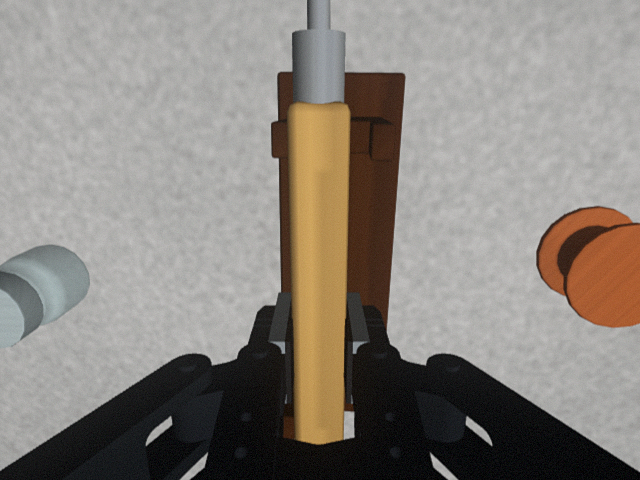

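Run:
```python
from h import *
W=load("w4"); W1=load("w1")
for p in [(372,140),(394,140),(272,140),(350,140)]: print(dep(W,*p).round(4),plane(W,*p,.088).round(4))
for p in [(320,140),(320,330)]: print("pole",plane(W,*p,.135).round(4),dep(W,*p).round(4))
print("fork in w1")
crop("w1",270,100,110,60,7,"g1")
n=np.array([np.sin(.109),np.cos(.109)]); print("n",n)
for q in [(.4815,-.26)]: print(n@q)
for p in [(372,140),(272,140)]: print(n@plane(W,*p,.088)[:2])
for p in [(320,140),(320,330)]: print(n@dep(W,*p)[:2])
```

```text
[ 0.542  -0.2823  0.0885] [ 0.542  -0.2823  0.088 ]
[ 0.5412 -0.2906  0.0879] [ 0.5412 -0.2906  0.088 ]
[ 0.5459 -0.2436  0.0885] [ 0.5458 -0.2435  0.088 ]
[ 0.541  -0.2736  0.0669] [ 0.5428 -0.2739  0.088 ]
pole [ 0.5477 -0.2664  0.135 ] [ 0.5475 -0.2663  0.1332]
pole [ 0.4882 -0.2602  0.135 ] [ 0.4879 -0.2601  0.1344]
fork in w1
n [0.10878429 0.99406538]
-0.20607736296534507
-0.22166733032651942
-0.1826578435689598
-0.2051272117179841
-0.20548640706659005
```

View pics/g1.png

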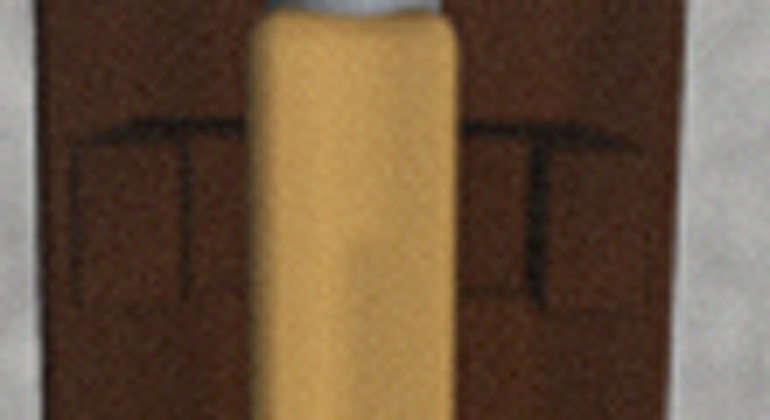

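```bash
python3 -m inch '[0,0,0.001,0.015,0, 0,0,0.002,0.03,0, 0,0,0.003,0.04,0, 0,0,0.004,0.047,0, 0,0,0.004,0.0495,0]'; python3 -m inch '[0,0,0,0,0, 0,0,0,0.001,0]'
python3 - <<'E'
from h import *
go([.4813,-.2618,.0815],-.1088)
E
```

```text
clock: 8.4
tcp_pos: [0.4794, -0.2605, 0.0834]
tcp_rot: [-3.056, 0.163, 0.006]
contact_force: [-7.1, 1.4, 22.8]
finger_gap: 0.0172
clock: 8.6
tcp_pos: [0.4794, -0.2605, 0.0835]
tcp_rot: [-3.057, 0.163, 0.005]
contact_force: [-7.2, 2.1, 19.4]
finger_gap: 0.017
tcp [ 0.4794 -0.2605  0.0835] yaw -0.1065 toolz [ 0.0011  0.0804 -0.9968] F [-7.2  2.1 19.4] j [-0.537  0.374 -0.384  0.853  0.07   2.71 ]
shift [0.002  0.0013 0.0019] turn 0.002324241476065997
```

```bash
python3 -m inch '[0.3,0,0,0,0, 0.6,0,0,0,0, 1,0,0,0,0, 1,0,0,0,0, 1,0,0,0,0]'; python3 -m inch '[1,0,0,-0.03,0, 1,0,0,-0.07,0, 1,0,0,-0.12,0, 1,0,0,-0.16,0, 1,0,0,-0.2,0]'
python3 - <<'E'
from h import *
go([.4813,-.2618,.29],-.1088)
snap("wrist","w5")
E
```

```text
clock: 9.1
tcp_pos: [0.4788, -0.2599, 0.0813]
tcp_rot: [-3.056, 0.163, 0.008]
contact_force: [0.1, -0.2, 0.2]
finger_gap: 0.0816
clock: 9.6
tcp_pos: [0.4787, -0.2763, 0.2827]
tcp_rot: [-3.056, 0.163, 0.007]
contact_force: [0.8, 0.4, 0.4]
finger_gap: 0.0859
tcp [ 0.4787 -0.2763  0.2827] yaw -0.1062 toolz [-1.000e-04  8.130e-02 -9.967e-01] F [0.8 0.4 0.4] j [-0.561  0.251 -0.073  1.29   0.069  2.685]
shift [ 0.0009 -0.0152 -0.0061] turn 0.002579736172301561
```

View pics/w5.png

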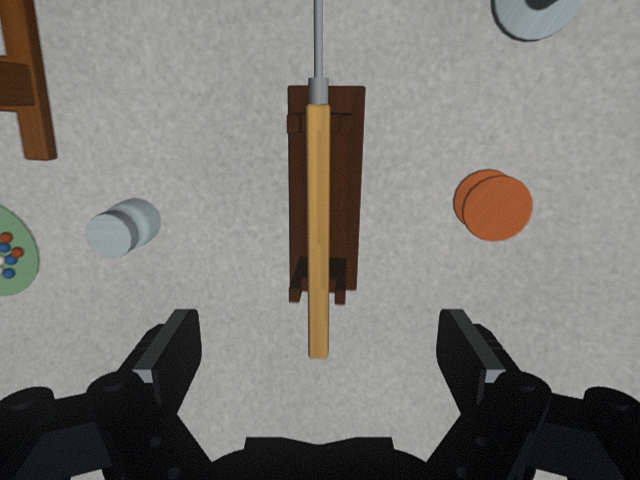

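```bash
python3 -m inch '[1,0,0,0,-0.14, 1,0,0,0,-0.28, 1,0,0,0,-0.42, 1,0,0,0,-0.56, 1,0,0,0,-0.7]' | head -2
python3 -m inch '[1,0,0,0,-0.14, 1,0,0,0,-0.28, 1,0,0,0,-0.42, 1,0,0,0,-0.56, 1,0,0,0,-0.7]'| head -2
python3 -m inch '[1,0,0,0,-0.14, 1,0,0,0,-0.28, 1,0,0,0,-0.42, 1,0,0,0,-0.56, 1,0,0,0,-0.7]'| head -2
python3 -m inch '[1,0,0,0,-0.14, 1,0,0,0,-0.28, 1,0,0,0,-0.42, 1,0,0,0,-0.56, 1,0,0,0,-0.7]'| head -2
python3 -m inch '[1,0,0,0,-0.14, 1,0,0,0,-0.28, 1,0,0,0,-0.42, 1,0,0,0,-0.56, 1,0,0,0,-0.7]'| head -2
python3 -m inch '[1,0,0,0,-0.14, 1,0,0,0,-0.28, 1,0,0,0,-0.42, 1,0,0,0,-0.56, 1,0,0,0,-0.7]'| head -2
python3 -m inch '[1,0,0,0,-0.14, 1,0,0,0,-0.28, 1,0,0,0,-0.42, 1,0,0,0,-0.56, 1,0,0,0,-0.7]'| head -2
python3 -m inch '[1,0,0,0,-0.14, 1,0,0,0,-0.28, 1,0,0,0,-0.42, 1,0,0,0,-0.56, 1,0,0,0,-0.7]'
python3 - <<'E'
from h import *
go([.4813,-.2618,.28],-.1088)
E
```

```text
clock: 10.15
tcp_pos: [0.4788, -0.2761, 0.2803]
clock: 10.65
tcp_pos: [0.4788, -0.2761, 0.2803]
clock: 11.15
tcp_pos: [0.4788, -0.2762, 0.2803]
clock: 11.65
tcp_pos: [0.4788, -0.2761, 0.2803]
clock: 12.15
tcp_pos: [0.4788, -0.2761, 0.2803]
clock: 12.65
tcp_pos: [0.4788, -0.2761, 0.2803]
clock: 13.15
tcp_pos: [0.4788, -0.2761, 0.2803]
clock: 13.65
tcp_pos: [0.4788, -0.2761, 0.2803]
tcp_rot: [-2.833, 1.171, 0.049]
contact_force: [0.4, 0.5, -0.5]
finger_gap: 0.0855
tcp [ 0.4788 -0.2761  0.2803] yaw -0.7824 toolz [-9.000e-04  8.190e-02 -9.966e-01] F [ 0.4  0.5 -0.5] j [-0.561  0.252 -0.077  1.286  0.069 -2.92 ]
shift [-0.0083 -0.0119  0.0015] turn -0.6735734122638417
```

Run:
```python
from h import *
go([.455,.10,.29],.1)
```

```text
tcp [ 0.4788 -0.2761  0.2803] yaw -0.7824 toolz [-9.000e-04  8.190e-02 -9.966e-01] F [ 0.4  0.5 -0.5] j [-0.561  0.252 -0.077  1.286  0.069 -2.92 ]
shift [-0.2821 -0.2492  0.0212] turn -0.8823734122638417
```

```bash
python3 -m inch '[1,-0.031,-0.028,0.002,-0.09, 1,-0.063,-0.055,0.004,-0.18, 1,-0.094,-0.083,0.007,-0.27, 1,-0.125,-0.11,0.01,-0.36, 1,-0.157,-0.138,0.012,-0.45]'
python3 - <<'E'
from h import *
go([.455,.10,.29],.1)
E
```

```text
clock: 14.15
tcp_pos: [0.4659, -0.0658, 0.2855]
tcp_rot: [-3.018, 0.513, 0.022]
contact_force: [0.6, 0.3, 0.6]
finger_gap: 0.0857
tcp [ 0.4659 -0.0658  0.2855] yaw -0.3356 toolz [-6.000e-04  8.170e-02 -9.967e-01] F [0.6 0.3 0.6] j [-0.192  0.071 -0.28   1.236  0.08  -2.998]
shift [-0.065  -0.1527  0.0091] turn -0.4355931848934389
```

```bash
python3 -m inch '[1,-0.013,-0.031,0.002,-0.09, 1,-0.026,-0.061,0.004,-0.18, 1,-0.039,-0.092,0.006,-0.27, 1,-0.052,-0.122,0.008,-0.36, 1,-0.065,-0.153,0.009,-0.43]'
python3 -m inch '[1,0,0,0,0]' | head -1
python3 - <<'E'
from h import *
go([.455,.06,.29],.1)
E
```

```text
clock: 14.65
tcp_pos: [0.4556, 0.1001, 0.2901]
tcp_rot: [-3.057, -0.143, -0.005]
contact_force: [0.7, -0.3, -0.1]
finger_gap: 0.0854
clock: 14.75
tcp [0.4557 0.1019 0.2904] yaw 0.0956 toolz [-6.000e-04  8.290e-02 -9.966e-01] F [ 0.  -0.9  0.9] j [ 0.166  0.038 -0.304  1.215  0.082 -3.071]
shift [-0.0047  0.0415 -0.0031] turn -0.004412791234295527
```

```bash
python3 -m inch '[1,0,0.02,0,0, 1,0,0.04,0,0, 1,0,0.06,0,0, 1,0,0.08,0,0]' | head -2
python3 - <<'E'
from h import *
go([.455,.06,.29],.1)
E
```

```text
clock: 15.15
tcp_pos: [0.4617, 0.0441, 0.2836]
tcp [0.4617 0.0441 0.2836] yaw 0.0555 toolz [ 0.0029  0.0591 -0.9982] F [-0.   0.4 -0.3] j [ 0.056  0.041 -0.316  1.208  0.059 -3.141]
shift [-0.0058 -0.0166 -0.0055] turn -0.04454906609475314
```

```bash
python3 -m inch '[1,0,0.02,0,0, 1,0,0.04,0,0, 1,0,0.06,0,0, 1,0,0.08,0,0]' | head -2
python3 - <<'E'
from h import *
go([.455,.06,.29],.1)
E
```

```text
clock: 15.55
tcp_pos: [0.4662, 0.0087, 0.2791]
tcp [0.4662 0.0087 0.2791] yaw 0.0025 toolz [ 0.0056  0.0231 -0.9997] F [-0.6  0.8 -0.6] j [ 0.004  0.048 -0.317  1.2    0.023 -3.141]
shift [-0.011  -0.0516 -0.0097] turn -0.09752039947137321
```

```bash
python3 -m inch '[1,0,0.02,0,0, 1,0,0.04,0,0, 1,0,0.055,0,0]' | head -2
python3 - <<'E'
from h import *
go([.455,.06,.29],.1)
E
```

```text
clock: 15.85
tcp_pos: [0.4673, -0.0169, 0.2779]
tcp [ 0.4673 -0.0169  0.2779] yaw -0.0356 toolz [ 0.005  -0.0024 -1.    ] F [1.1 0.5 0.3] j [-3.500e-02  5.100e-02 -3.160e-01  1.198e+00 -2.000e-03 -3.141e+00]
shift [-0.0149 -0.0763 -0.0124] turn -0.13563463140838625
```

```bash
python3 - <<'E'
from h import *
go([.4815,-.26,.25],.1)
E
python3 -m inch '[1,0.003,0.03,0.003,0.14, 1,0.008,0.08,0.008,0.28, 1,0.014,0.13,0.013,0.42, 1,0.018,0.18,0.02,0.56, 1,0.022,0.22,0.025,0.7]' | head -3
python3 -m inch '[1,0,0,0,0.14, 1,0,0,0,0.28, 1,0,0,0,0.42, 1,0,0,0,0.56, 1,0,0,0,0.7]' | head -2
python3 -m inch '[1,0,0,0,0.14, 1,0,0,0,0.28, 1,0,0,0,0.42, 1,0,0,0,0.56, 1,0,0,0,0.7]' | head -2
python3 -m inch '[1,0,0,0,0.14, 1,0,0,0,0.28, 1,0,0,0,0.42, 1,0,0,0,0.56, 1,0,0,0,0.7]' | head -2
python3 - <<'E'
from h import *
go([.4815,-.26,.25],-.1085)
E
```

```text
tcp [ 0.4673 -0.0169  0.2779] yaw -0.0356 toolz [ 0.005  -0.0024 -1.    ] F [1.1 0.5 0.3] j [-3.500e-02  5.100e-02 -3.160e-01  1.198e+00 -2.000e-03 -3.141e+00]
shift [0.0227 0.2424 0.0285] turn -0.13563463140838625
clock: 16.35
tcp_pos: [0.4815, -0.2395, 0.2531]
tcp_rot: [2.928, -1.138, 0.009]
clock: 16.85
tcp_pos: [0.4816, -0.2372, 0.2532]
clock: 17.35
tcp_pos: [0.4817, -0.237, 0.2533]
clock: 17.85
tcp_pos: [0.4817, -0.237, 0.2533]
tcp [ 0.4817 -0.237   0.2533] yaw -2.8407 toolz [ 0.0049 -0.0018 -1.    ] F [-0.1 -0.1  0.2] j [-4.580e-01  1.920e-01 -2.120e-01  1.162e+00  1.000e-03 -7.590e-01]
shift [ 0.007  -0.0218  0.0033] turn -2.732173648736437
```

```bash
python3 -m inch '[1,0.002,-0.008,0.01,0.12, 1,0.005,-0.016,0.02,0.25, 1,0.007,-0.022,0.03,0.35, 1,0.007,-0.022,0.04,0.409,1,0.007,-0.022,0.04,0.409]' | head -3
python3 - <<'E'
from h import *
go([.4815,-.26,.0815],-.1085)
snap("wrist","w6")
E
```

```text
clock: 18.35
tcp_pos: [0.481, -0.2599, 0.212]
tcp_rot: [0.161, 3.135, -0.001]
tcp [ 0.481  -0.2599  0.212 ] yaw 3.0389 toolz [ 2.7e-03 -6.0e-04 -1.0e+00] F [ 0.3  0.5 -0.5] j [-4.960e-01  2.340e-01 -2.550e-01  1.079e+00  1.000e-03 -3.930e-01]
shift [-1.000e-04 -0.000e+00  1.305e-01] turn 3.1474022453736863
```

View pics/w6.png

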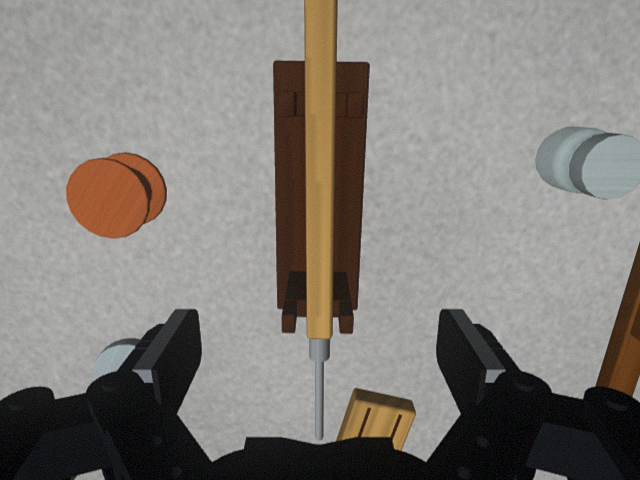

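```bash
python3 - <<'E'
from h import *
W=load("w6"); print(plane(W,319,338,.084),plane(W,320.5,100,.084)); print(plane(W,322,62,.012),plane(W,318,309,.012))
E
python3 -m inch '[1,0,0,0.03,0, 1,0,0,0.065,0, 1,0,0,0.1,0, 1,0,0,0.12,0, 1,0,0,0.13,0]'; python3 -m inch '[1,0,0,0,0, 0,0,0,0,0, 0,0,0,0,0, 0,0,0,0,0,0,0,0,0,0]'|head -1;python3 -m inch '[0,0,0,0,0, 0,0,0,0,0, 0,0,0,0,0, 0,0,0,0,0,0,0,0,0,0]'
```

```text
[ 0.55648529 -0.26667531  0.084     ] [ 0.40179393 -0.24996814  0.084     ]
[ 0.37536606 -0.24582822  0.012     ] [ 0.57237477 -0.26905265  0.012     ]
clock: 18.9
tcp_pos: [0.4817, -0.2596, 0.0819]
tcp_rot: [0.158, 3.135, -0.001]
contact_force: [-0.8, -0.4, 0.6]
finger_gap: 0.0855
clock: 19.4
clock: 19.9
tcp_pos: [0.4831, -0.2604, 0.0841]
tcp_rot: [0.16, 3.131, -0.003]
contact_force: [-1.2, 0.2, 6.6]
finger_gap: 0.0168
```

```bash
python3 -m inch '[0,0,0,-0.01,0, 0,0,0,-0.03,0, 0,0,0,-0.07,0, 0,0,0,-0.11,0, 0,0,0,-0.15,0]'|head -2; python3 -m inch '[0,0,0,-0.04,0, 0,0,0.005,-0.08,0, 0,0.002,0.02,-0.11,0, 0,0.004,0.045,-0.12,0,0,0.007,0.075,-0.12,0]'
python3 -m inch '[0,0.003,0.035,0,0, 0,0.006,0.07,0,0, 0,0.01,0.105,0,0.01, 0,0.014,0.14,0,0.02, 0,0.017,0.175,0,0.03]'
python3 -m inch '[0,0.003,0.035,0,0, 0,0.006,0.07,0,0, 0,0.01,0.105,0,0.01, 0,0.014,0.14,0,0.012, 0,0.017,0.16,0,0.012]'
python3 -m inch '[0,0,0,0,0,0,0,0,0,0]'
python3 - <<'E'
from h import *
go([.488,.181,.35],-.15)
snap("wrist","w7");snap("scene","s7");snap("top","t7")
crop("s7",250,200,200,150,4,"i1");crop("t7",190,120,120,150,4,"i2")
E
```

```text
clock: 20.4
tcp_pos: [0.4813, -0.2596, 0.235]
clock: 20.9
tcp_pos: [0.4825, -0.1844, 0.3558]
tcp_rot: [0.162, 3.129, -0.004]
contact_force: [0.8, -0.2, -1.3]
finger_gap: 0.0171
clock: 21.4
tcp_pos: [0.4821, -0.0072, 0.3533]
tcp_rot: [0.207, 3.13, -0.002]
contact_force: [0.7, -0.9, -0.1]
finger_gap: 0.0168
clock: 21.9
tcp_pos: [0.4864, 0.1545, 0.3528]
tcp_rot: [0.223, 3.129, -0.001]
contact_force: [0.2, -0.4, -1.2]
finger_gap: 0.0173
clock: 22.1
tcp_pos: [0.4866, 0.1522, 0.3527]
tcp_rot: [0.224, 3.129, -0.003]
contact_force: [-0.7, 0.2, -0.8]
finger_gap: 0.0172
tcp [0.4866 0.1522 0.3527] yaw 2.9988 toolz [ 0.0045 -0.0024 -1.    ] F [-0.7  0.2 -0.8] j [ 0.305  0.118 -0.075  1.375 -0.004  0.448]
shift [0.0027 0.0287 0.0027] turn 3.1488454745210603
```

View pics/i1.png

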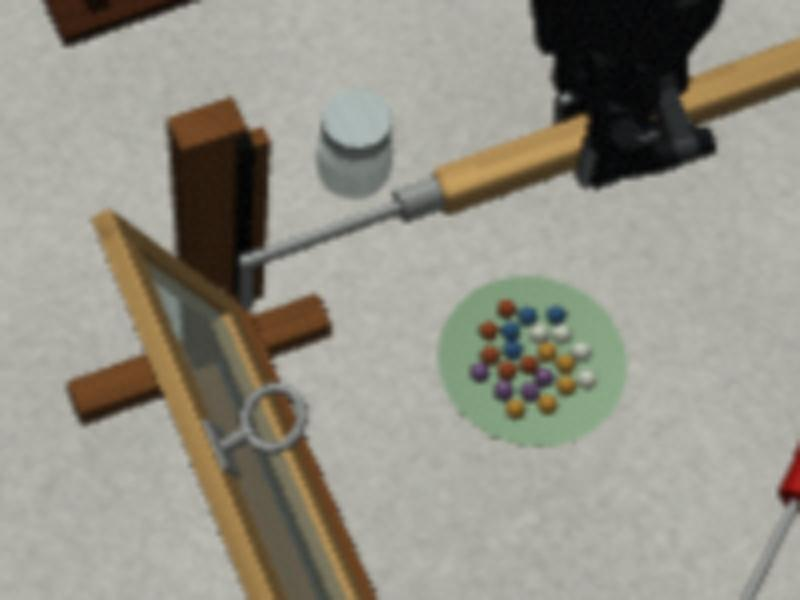

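View pics/i2.png

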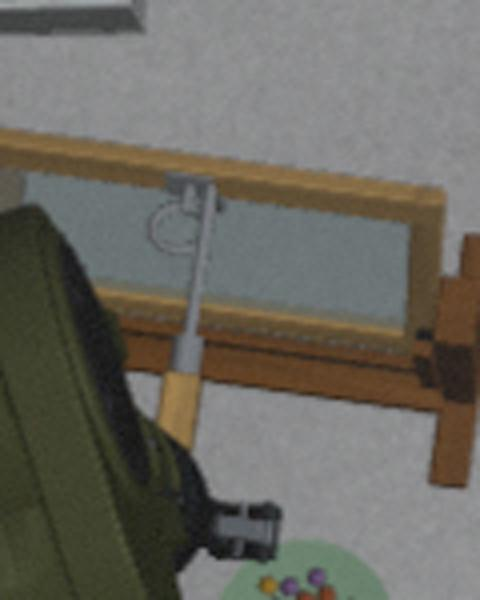

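View pics/w7.png

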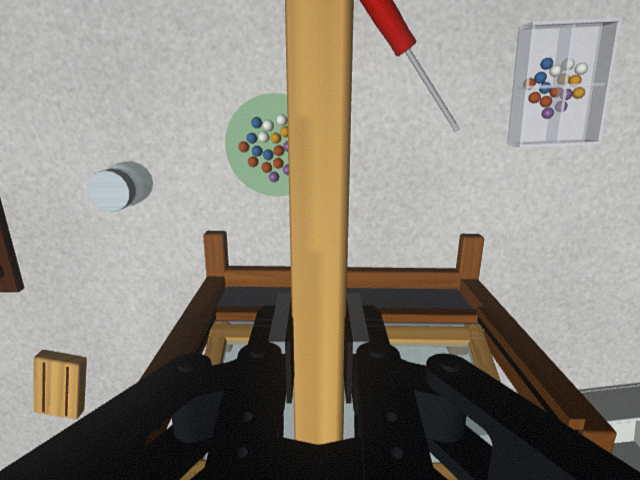

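Run:
```python
from h import *
T=load("t7");S=load("s7")
f=lambda d,x,y,u,v,s:(d,u+(x+.5)/s-.5,v+(y+.5)/s-.5)
print(tri([f(T,208,185,190,120,4),f(S,247,260,250,200,4)]),tri([f(T,217,207,190,120,4),f(S,246,300,250,200,4)]),tri([f(T,180,228,190,120,4),f(S,273,418,250,200,4)]))
```

```text
(array([0.65034015, 0.12798554, 0.34310723]), [array([-0.06305431,  0.07977077]), array([-0.11334899, -0.02085079])]) (array([0.64902597, 0.12729364, 0.30392189]), [array([ 0.41151749, -0.52190237]), array([0.73982579, 0.13291307])]) (array([0.65210506, 0.15527027, 0.23614078]), [array([ 0.24062861, -0.29630292]), array([0.43006926, 0.07785265])])
```

```bash
python3 -m inch '[0,0.001,0.012,0,0, 0,0.002,0.022,0.01,0, 0,0.002,0.028,0.025,0, 0,0.002,0.028,0.04,0,0,0.002,0.028,0.04,0]'
python3 -m inch '[0,0,0,0,0]'|head -1
python3 - <<'E'
from h import *
snap("scene","s8");snap("top","t8")
crop("s8",280,260,75,75,8,"i1");crop("t8",210,145,50,60,10,"i2")
a=cv2.imread("pics/i1.png");b=cv2.imread("pics/i2.png"); cv2.imwrite("pics/i3.png",np.hstack([a,b[:600]])[:, :1100]); print(a.shape,b.shape)
cv2.imwrite("pics/i3.png",cv2.resize(np.hstack([a,b]),None,fx=.72,fy=.72))
E
```

```text
clock: 22.75
tcp_pos: [0.488, 0.1804, 0.3099]
tcp_rot: [0.225, 3.132, -0.004]
contact_force: [-1.1, 0.3, -1.3]
finger_gap: 0.017
clock: 22.85
(600, 600, 3) (600, 500, 3)
```

View pics/i3.png

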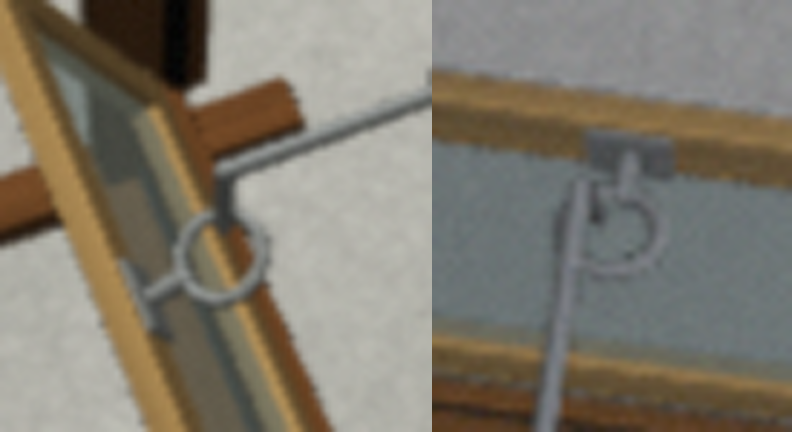

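Run:
```python
from h import *
T=load("t8");S=load("s8")
tt=lambda x,y:(T,210+(x-432)/7.2,145+y/7.2); ss=lambda x,y:(S,280+x/5.76,260+y/5.76)
print("elbow",tri([tt(580,190),ss(225,177)]),"tip",tri([tt(597,210),ss(228,226)]),"ring",tri([tt(608,230),ss(221,256)]))
```

```text
elbow (array([0.65103614, 0.15627931, 0.2926337 ]), [array([ 0.09752911, -0.12015336]), array([0.17479254, 0.03176445])]) tip (array([0.65130293, 0.15673125, 0.25953045]), [array([-0.24721473,  0.30171943]), array([-0.43982517, -0.08142018])]) ring (array([0.65151657, 0.15585198, 0.23522494]), [array([ 0.20575542, -0.25291807]), array([0.36735075, 0.06661475])])
```

```bash
python3 -m inch '[0,0,0,0.008,0, 0,0,0,0.016,0, 0,0,0,0.024,0, 0,0,0,0.032,0,0,0,0,0.037,0]'
python3 -m inch '[0,0,0,0,0]'
python3 - <<'E'
from h import *
go([.488,.181,.35],-.15)
snap("scene","s9");snap("top","t9")
crop("s9",280,260,75,75,8,"i1");crop("t9",210,145,50,60,10,"i2")
a=cv2.imread("pics/i1.png");b=cv2.imread("pics/i2.png")
cv2.imwrite("pics/i4.png",cv2.resize(np.hstack([a,b]),None,fx=.72,fy=.72))
E
```

```text
clock: 23.45
tcp_pos: [0.489, 0.18, 0.2745]
tcp_rot: [0.226, 3.129, -0.003]
contact_force: [0.4, -1.4, -0.8]
finger_gap: 0.017
clock: 23.55
tcp_pos: [0.4889, 0.1799, 0.2746]
tcp_rot: [0.226, 3.13, -0.003]
contact_force: [0.1, -0.7, -1.3]
finger_gap: 0.0166
tcp [0.4889 0.1799 0.2746] yaw 2.9977 toolz [ 0.0034 -0.0022 -1.    ] F [ 0.1 -0.7 -1.3] j [ 0.355  0.156 -0.207  1.206 -0.003  0.499]
shift [ 0.0007  0.0008 -0.0754] turn 3.1476657662224214
```

View pics/i4.png

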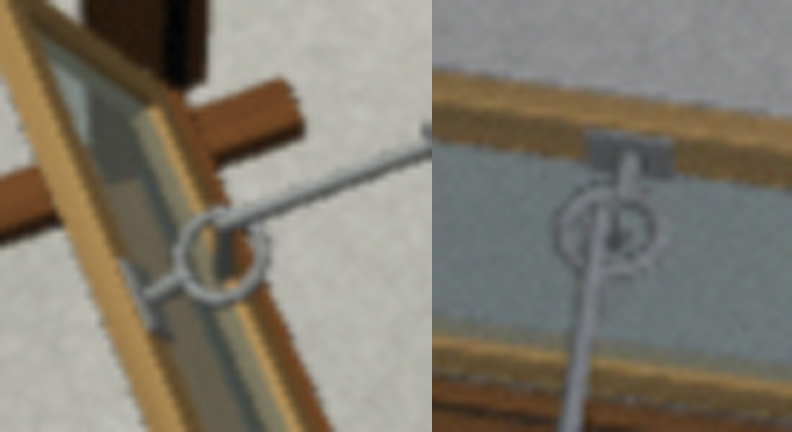

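```bash
python3 -m inch '[0,0.002,0,0,0, 0,0.004,0,0,0, 0,0.006,0,0,0, 0,0.008,0,0,0,0,0.010,0,0,0]'
python3 -m inch '[0,0.003,0,0,0, 0,0.006,0,0,0, 0,0.009,0,0,0, 0,0.012,0,0,0,0,0.015,0,0,0]'
```

```text
clock: 24.15
tcp_pos: [0.48, 0.1816, 0.2759]
tcp_rot: [0.225, 3.127, -0.002]
contact_force: [2.0, -0.6, -1.8]
finger_gap: 0.0171
clock: 24.65
tcp_pos: [0.4646, 0.1839, 0.2757]
tcp_rot: [0.225, 3.128, -0.002]
contact_force: [2.6, -1.0, -0.4]
finger_gap: 0.0168
```

```bash
python3 -m inch '[0,0.003,0,0,0, 0,0.006,0,0,0, 0,0.009,0,0,0, 0,0.012,0,0,0,0,0.015,0,0,0]'
python3 - <<'E'
from h import *
snap("scene","s10");snap("top","t10")
crop("s10",280,260,75,75,8,"i1");crop("t10",210,145,50,60,10,"i2")
a=cv2.imread("pics/i1.png");b=cv2.imread("pics/i2.png")
cv2.imwrite("pics/i5.png",cv2.resize(np.hstack([a,b]),None,fx=.72,fy=.72))
E
```

```text
clock: 25.15
tcp_pos: [0.4495, 0.186, 0.2754]
tcp_rot: [0.225, 3.129, -0.002]
contact_force: [2.2, 0.8, -1.5]
finger_gap: 0.0172
```

View pics/i5.png

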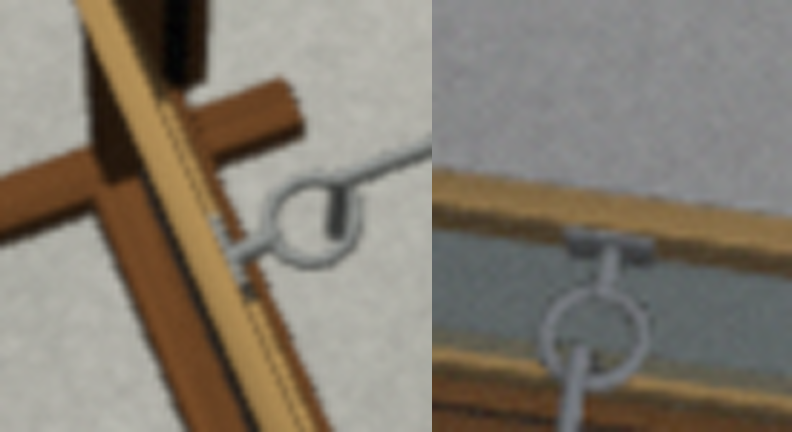

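```bash
python3 -m inch '[0,0.003,0,0,0, 0,0.006,0,0,0, 0,0.009,0,0,0, 0,0.012,0,0,0,0,0.015,0,0,0]'
python3 -m inch '[0,0.001,0,0,0, 0,0.002,0,0,0, 0,0.003,0,0,0, 0,0.004,0,0,0,0,0.005,0,0,0]'
```

```text
clock: 25.75
tcp_pos: [0.4345, 0.188, 0.2752]
tcp_rot: [0.226, 3.129, -0.002]
contact_force: [1.8, 0.3, -2.5]
finger_gap: 0.0172
clock: 26.25
tcp_pos: [0.43, 0.1888, 0.2753]
tcp_rot: [0.226, 3.128, -0.002]
contact_force: [1.7, -0.7, -2.5]
finger_gap: 0.0168
```

```bash
python3 -m inch '[0,0.0006,0,0,0, 0,0.0012,0,0,0, 0,0.0018,0,0,0, 0,0.0024,0,0,0,0,0.003,0,0,0]'
python3 - <<'E'
from h import *
go([0,0,0]);
E
```

```text
clock: 26.75
tcp_pos: [0.427, 0.1892, 0.2754]
tcp_rot: [0.225, 3.128, -0.002]
contact_force: [1.5, -0.6, -1.5]
finger_gap: 0.017
tcp [0.427  0.1892 0.2754] yaw 2.9978 toolz [ 0.0051 -0.0016 -1.    ] F [ 1.5 -0.6 -1.5] j [ 0.419  0.052 -0.321  1.193 -0.004  0.563]
shift [ 0.3969 -0.2483  0.2735] turn None
```

```bash
python3 -m inch '[0,0.0004,0,0,0, 0,0.0008,0,0,0, 0,0.0012,0,0,0,0,0.0016,0,0,0]'|grep -E "tcp_pos|force"
```

```text
tcp_pos: [0.4255, 0.1895, 0.2754]
contact_force: [3.1, -0.7, -1.7]
```

```bash
python3 -m inch '[0,0.0004,0,0,0, 0,0.0008,0,0,0, 0,0.0012,0,0,0,0,0.0016,0,0,0]'|grep -E "tcp_pos|force"
```

```text
tcp_pos: [0.4239, 0.1897, 0.2753]
contact_force: [2.4, -0.3, -2.8]
```

```bash
python3 -m inch '[0,0.0004,0,0,0, 0,0.0008,0,0,0, 0,0.0012,0,0,0,0,0.0016,0,0,0]'|grep -E "tcp_pos|force"
```

```text
tcp_pos: [0.4223, 0.1899, 0.2754]
contact_force: [2.8, -0.1, -3.0]
```

```bash
python3 -m inch '[0,0.0004,0,0,0, 0,0.0008,0,0,0, 0,0.0012,0,0,0,0,0.0016,0,0,0]'|grep -E "tcp_pos|force"
```

```text
tcp_pos: [0.4207, 0.1901, 0.2753]
contact_force: [2.2, 0.4, -2.8]
```

```bash
python3 -m inch '[0,0.0004,0,0,0, 0,0.0008,0,0,0, 0,0.0012,0,0,0,0,0.0016,0,0,0]'|grep -E "tcp_pos|force"
```

```text
tcp_pos: [0.4191, 0.1904, 0.2753]
contact_force: [1.6, 0.7, -2.8]
```

```bash
python3 -m inch '[0,0.0004,0,0,0, 0,0.0008,0,0,0, 0,0.0012,0,0,0,0,0.0016,0,0,0]'|grep -E "tcp_pos|force"
python3 - <<'E'
from h import *
snap("scene","s11");crop("s11",260,230,140,180,3.3,"i6")
E
```

```text
tcp_pos: [0.4176, 0.1906, 0.2753]
contact_force: [2.1, -0.3, -2.0]
```

View pics/i6.png

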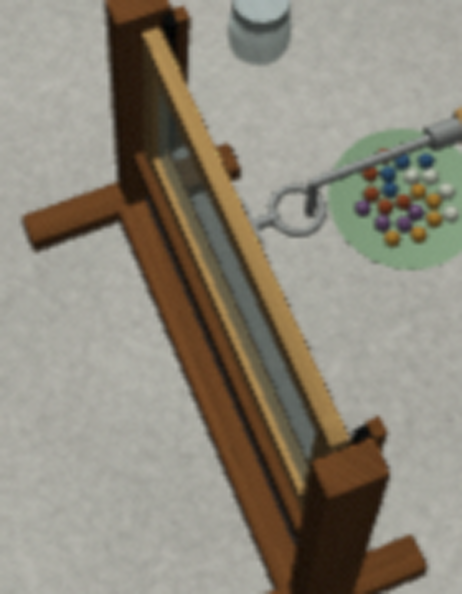

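```bash
python3 -m inch '[0,0.0004,0,0,0, 0,0.0008,0,0,0, 0,0.0012,0,0,0,0,0.0016,0,0,0]'|grep -E "tcp_pos|force"
```

```text
tcp_pos: [0.416, 0.1908, 0.2753]
contact_force: [2.8, 0.1, -2.7]
```

```bash
python3 -m inch '[0,0.0004,0,0,0, 0,0.0008,0,0,0, 0,0.0012,0,0,0,0,0.0012,0,0,0]'|grep -E "tcp_pos|force"
```

```text
tcp_pos: [0.4153, 0.1909, 0.2754]
contact_force: [6.0, -0.6, -3.7]
```

```bash
python3 -m inch '[0,0.0004,0,0,0, 0,0.0008,0,0,0,0,0.0008,0,0,0]'|grep -E "tcp_pos|force"
```

```text
tcp_pos: [0.4149, 0.191, 0.2754]
contact_force: [7.4, -0.7, -3.9]
```

```bash
python3 -m inch '[0,0.0004,0,0,0, 0,0.0008,0,0,0,0,0.0008,0,0,0]'|grep -E "clock|tcp_pos|force"
```

```text
clock: 30.6
tcp_pos: [0.4146, 0.1911, 0.2755]
contact_force: [8.5, -0.4, -5.2]
```

```bash
python3 -m inch '[0,0.0002,0,0,0, 0,0.0002,0,0,0]'|grep -E "clock|tcp_pos|force"
```

```text
clock: 30.8
tcp_pos: [0.4145, 0.1911, 0.2755]
contact_force: [9.1, -1.8, -5.4]
```

```bash
python3 -m inch '[0,0.0004,0,0,0, 0,0.0004,0,0,0, 0,0.0004,0,0,0]'|grep -E "clock|tcp_pos|force"
python3 - <<'E'
from h import *
from plant import telemetry as t
print(t.sense()["wrist_torque"])
snap("scene","s12");crop("s12",260,230,140,140,4.2,"i7")
E
```

```text
clock: 31.1
tcp_pos: [0.4143, 0.1911, 0.2755]
contact_force: [9.7, -1.1, -4.9]
[-0.09570606 -1.54806049  0.05852192]
```

View pics/i7.png

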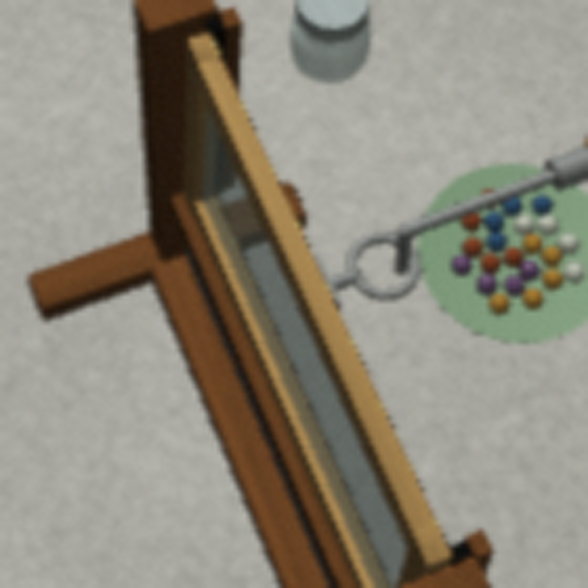

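```bash
for i in 1; do python3 -m inch '[0,0,0,0,0, 0,0,0,0,0, 0,0,0,0,0, 0,0,0,0,0]'|grep -E "clock|force"; done;  python3 -m inch '[0,0,0,0,0, 0,0,0,0,0, 0,0,0,0,0, 0,0,0,0,0]'|grep -E "clock|force"
```

```text
clock: 31.55
contact_force: [9.8, -0.6, -4.9]
clock: 31.95
contact_force: [10.1, -0.8, -5.0]
```

```bash
python3 -m inch '[0,0.0001,0,0,0, 0,0.0001,0,0,0, 0,0.0001,0,0,0, 0,0.0001,0,0,0]'|grep -E "clock|force";  python3 -m inch '[0,0,0,0,0, 0,0,0,0,0, 0,0,0,0,0, 0,0,0,0,0]'|grep -E "clock|force"; python3 -m inch '[0,0,0,0,0, 0,0,0,0,0, 0,0,0,0,0, 0,0,0,0,0, 0,0,0,0,0]'|grep -E "clock|force"
```

```text
clock: 32.35
contact_force: [10.0, -0.8, -5.1]
clock: 32.75
contact_force: [9.7, -1.2, -5.5]
clock: 33.25
contact_force: [9.9, -1.2, -5.8]
```

```bash
python3 -m inch '[0,0,0,0,0, 0,0,0,0,0, 0,0,0,0,0, 0,0,0,0,0]'|grep -E "clock|force"; python3 -m inch '[0,-0.0007,0,0,0, 0,-0.0014,0,0,0, 0,-0.0021,0,0,0, 0,-0.0028,0,0,0, 0,-0.0035,0,0,0]'|grep -E "clock|force|tcp_pos"; python3 -m inch '[0,-0.001,0,0,0, 0,-0.002,0,0,0, 0,-0.003,0,0,0, 0,-0.004,0,0,0, 0,-0.005,0,0,0]'|grep -E "clock|force|tcp_pos";python3 - <<'E'
from h import *
snap("scene","s13");crop("s13",260,230,140,140,4.2,"i8")
E
```

```text
clock: 33.65
contact_force: [10.4, 0.1, -4.1]
clock: 34.15
tcp_pos: [0.4158, 0.1908, 0.2753]
contact_force: [2.0, -0.8, -2.2]
clock: 34.65
tcp_pos: [0.4209, 0.1901, 0.2753]
contact_force: [-0.1, 0.0, -0.7]
```

View pics/i8.png

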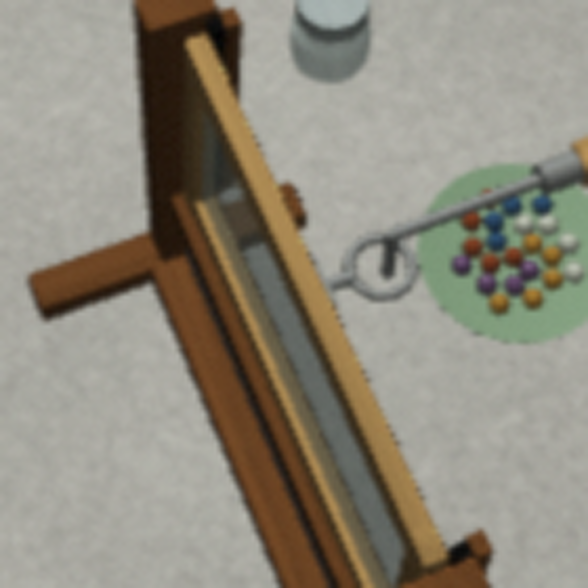

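```bash
python3 -m inch '[0,-0.001,0,0,0, 0,-0.002,0,0,0, 0,-0.0025,0,0,0, 0,-0.0025,0,-0.003,0, 0,-0.0025,0,-0.008,0]'|grep -E "clock|force|tcp_pos"; python3 -m inch '[0,0,0,-0.006,0, 0,0,0,-0.012,0, 0,0,0,-0.018,0, 0,0,0,-0.024,0, 0,0,0,-0.032,0]'|grep -E "clock|force|tcp_pos"
```

```text
clock: 35.2
tcp_pos: [0.4232, 0.1896, 0.2834]
contact_force: [-0.4, -0.1, -1.0]
clock: 35.7
tcp_pos: [0.4231, 0.1898, 0.3158]
contact_force: [0.8, 0.1, -1.6]
```

```bash
python3 -m inch '[0,0,0,-0.008,0, 0,0,0,-0.018,0, 0,0,0,-0.03,0, 0,0,0,-0.042,0, 0,0,0,-0.05,0]'|grep -E "clock|force|tcp_pos"
python3 - <<'E'
from h import *
go([.4815,-.2600,.36],-.1085)
snap("scene","s14");crop("s14",250,220,180,180,3.2,"i9")
E
```

```text
clock: 36.2
tcp_pos: [0.4233, 0.19, 0.3669]
contact_force: [0.4, -0.9, -0.3]
tcp [0.4233 0.19   0.3669] yaw 2.9977 toolz [ 0.0062 -0.0011 -1.    ] F [ 0.4 -0.9 -0.3] j [ 0.424  0.028 -0.141  1.397 -0.004  0.568]
shift [-0.1221 -0.437   0.0077] turn 3.1061846463881997
```

View pics/i9.png

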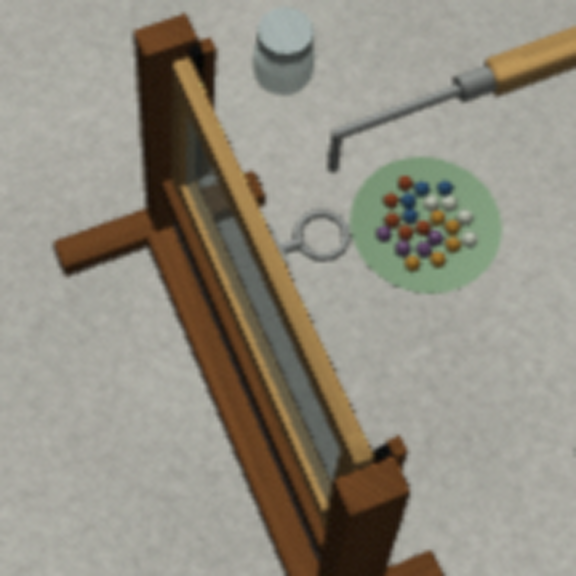

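```bash
python3 -m inch '[0,-0.005,-0.02,0,0, 0,-0.013,-0.05,0,0, 0,-0.023,-0.085,0,-0.01, 0,-0.033,-0.12,0,-0.01, 0,-0.044,-0.158,0,-0.01]'|grep -E "clock|force|tcp_pos"; python3 -m inch '[0,-0.01,-0.038,0,0, 0,-0.021,-0.076,0,0, 0,-0.032,-0.114,0,-0.01, 0,-0.043,-0.152,0,-0.02, 0,-0.053,-0.19,0,-0.025]'|grep -E "clock|force|tcp_pos";  python3 -m inch '[0,-0.01,-0.036,0,0, 0,-0.018,-0.066,0,0, 0,-0.022,-0.084,0,0, 0,-0.022,-0.086,0,0]'|grep -E "clock|force|tcp_pos"
python3 - <<'E'
from h import *
go([.479,-.2600,.14],-.1085)
E
```

```text
clock: 36.75
tcp_pos: [0.4438, 0.0261, 0.3658]
contact_force: [0.0, 0.4, -1.4]
clock: 37.25
tcp_pos: [0.471, -0.1699, 0.3661]
contact_force: [0.7, 0.7, -1.7]
clock: 37.65
tcp_pos: [0.4835, -0.2577, 0.3657]
contact_force: [-0.1, 0.1, -0.9]
tcp [ 0.4835 -0.2577  0.3657] yaw 3.0304 toolz [ 0.0042 -0.0014 -1.    ] F [-0.1  0.1 -0.9] j [-4.900e-01  1.910e-01  4.000e-02  1.416e+00  1.000e-03 -3.790e-01]
shift [ 0.0052 -0.0026  0.2257] turn 3.1389252362270272
```

```bash
python3 -m inch '[0,0.001,-0.001,0.04,-0.003, 0,0.003,-0.002,0.09,-0.003, 0,0.005,-0.0026,0.14,-0.003, 0,0.005,-0.0026,0.19,-0.003, 0,0.005,-0.0026,0.22,-0.003]'|grep -E "clock|force|tcp_pos";  python3 -m inch '[0,0,0,0,0]'|grep -E "clock|force|tcp_pos"
python3 - <<'E'
from h import *
go([.479,-.2600,.083],-.1085)
W=snap("wrist","w10");S=snap("scene","s15"); crop("s15",200,120,160,100,5,"k1")
n=np.array([np.sin(.1085),np.cos(.1085)])
for p in [(320,60),(320,200),(320,300)]: q=dep(W,*p); print(q.round(4),n@q[:2])
E
```

```text
clock: 38.15
tcp_pos: [0.4773, -0.2559, 0.1429]
contact_force: [0.0, -0.4, -1.2]
clock: 38.25
tcp_pos: [0.476, -0.2553, 0.1421]
contact_force: [-1.6, -0.2, -1.4]
tcp [ 0.476  -0.2553  0.1421] yaw 3.0371 toolz [-0.0026  0.0031 -1.    ] F [-1.6 -0.2 -1.4] j [-0.493  0.279 -0.365  0.931  0.001 -0.389]
shift [-0.0036 -0.0045  0.0591] turn 3.1455869778172696
[ 0.388  -0.2452  0.1435] -0.20170007746822968
[ 0.4258 -0.2491  0.1429] -0.2014949596734727
[ 0.4581 -0.2524  0.143 ] -0.2013238813124241
```

View pics/k1.png

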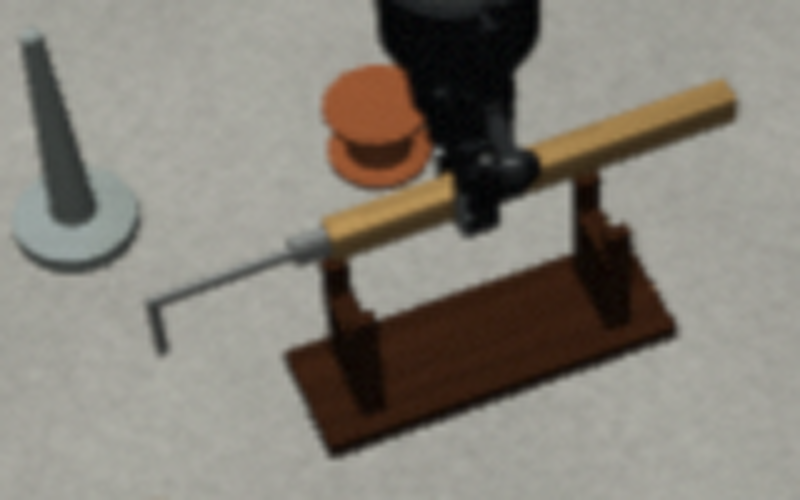

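View pics/w10.png

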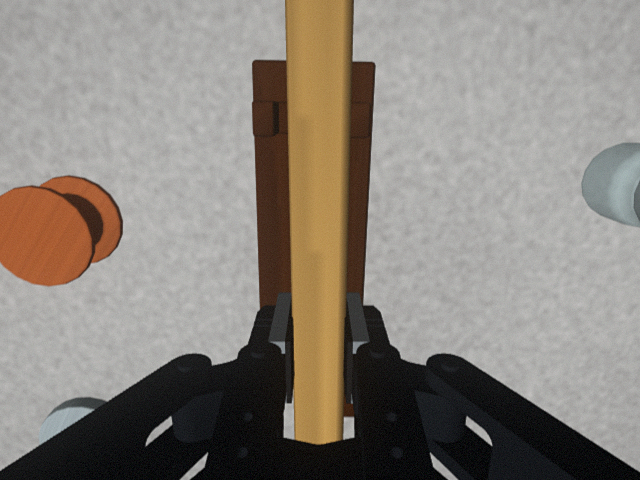

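```bash
python3 -m inch '[0,-0.002,-0.003,0,0, 0,-0.0035,-0.0045,0,0, 0,-0.0035,-0.0045,0.01,0, 0,-0.0035,-0.0045,0.02,0, 0,-0.0035,-0.0045,0.02,0]'|grep -E "clock|force|tcp_pos"
python3 - <<'E'
from h import *
go([.479,-.2600,.083],-.1085)
W=snap("wrist","w11")
n=np.array([np.sin(.1085),np.cos(.1085)])
for p in [(320,60),(320,200),(320,300)]: q=dep(W,*p); print(q.round(4),n@q[:2])
crop("w11",220,70,200,120,4,"k2")
E
```

```text
clock: 38.85
tcp_pos: [0.4813, -0.2627, 0.1246]
contact_force: [-0.5, 0.1, -2.3]
tcp [ 0.4813 -0.2627  0.1246] yaw 3.0356 toolz [ 2.5e-03 -3.0e-04 -1.0e+00] F [-0.5  0.1 -2.3] j [-0.5    0.305 -0.374  0.89   0.001 -0.394]
shift [0.0026 0.0025 0.0416] turn 3.1441043877318844
[ 0.3933 -0.2524  0.1259] -0.20834460487412765
[ 0.4311 -0.2564  0.1249] -0.2081947382573205
[ 0.4635 -0.2598  0.1251] -0.2080706900831878
```

View pics/k2.png

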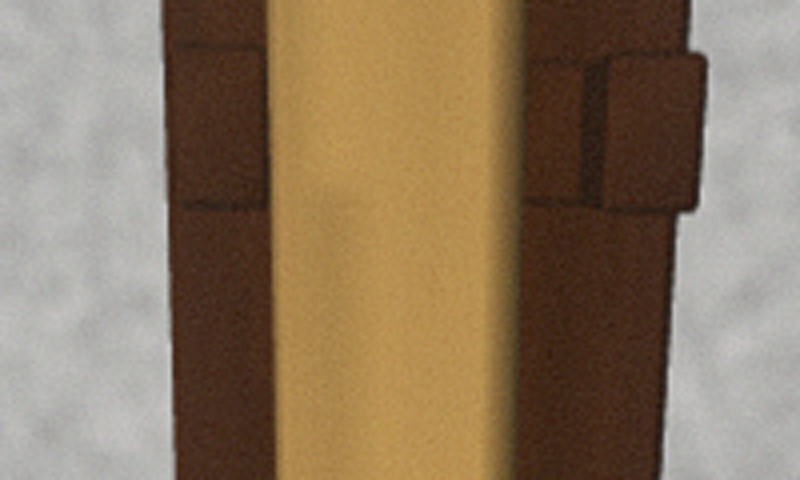

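Run:
```python
from h import *
W=load("w11")
n=np.array([np.sin(.1085),np.cos(.1085)])
for u in (265,286.7,371.3,395): q=plane(W,u,101,.088); print(q.round(4),n@q[:2], dep(W,u,101).round(4))
```

```text
[ 0.4012 -0.273   0.088 ] -0.22794402503727995 [ 0.4012 -0.273   0.0882]
[ 0.402  -0.2652  0.088 ] -0.22013092153748198 [ 0.4025 -0.2627  0.1221]
[ 0.4052 -0.2349  0.088 ] -0.18966504446528912 [ 0.4052 -0.2349  0.0873]
[ 0.4061 -0.2264  0.088 ] -0.18112868596722503 [ 0.4061 -0.2264  0.088 ]
```

```bash
python3 -m inch '[0,0.001,0.003,0,0, 0,0.001,0.003,0.008,0, 0,0.001,0.003,0.018,0, 0,0.001,0.003,0.028,0, 0,0.001,0.003,0.036,0]'|grep -E "clock|force|tcp_pos"; python3 -m inch '[0,0,0,0.002,0, 0,0,0,0.0045,0, 0,0,0,0.0045,0]'|grep -E "clock|force|tcp_pos"
```

```text
clock: 39.4
tcp_pos: [0.4815, -0.26, 0.089]
contact_force: [-0.1, 0.2, -2.3]
clock: 39.7
tcp_pos: [0.482, -0.2603, 0.0856]
contact_force: [0.4, -0.1, -0.6]
```

```bash
python3 -m inch '[0,0,0,0.001,0, 0,0,0,0.002,0, 0,0,0,0.002,0]'|grep -E "clock|force|tcp_pos"
```

```text
clock: 40.0
tcp_pos: [0.4823, -0.2605, 0.0842]
contact_force: [-0.4, 0.4, -1.5]
```

```bash
python3 -m inch '[0,0,0,0.001,0, 0,0,0,0.0015,0, 0,0,0,0.0015,0]'|grep -E "clock|force|tcp_pos"
python3 - <<'E'
from h import *
W=snap("wrist","w12");S=snap("scene","s16"); crop("s16",200,120,160,100,5,"k3")
for p in [(320,60),(320,200),(320,300)]: print(dep(W,*p).round(4))
E
```

```text
clock: 40.3
tcp_pos: [0.4824, -0.2605, 0.0841]
contact_force: [-3.6, 3.2, 13.5]
[ 0.3943 -0.2502  0.0846]
[ 0.4321 -0.2541  0.0846]
[ 0.4642 -0.2575  0.0851]
```

View pics/k3.png

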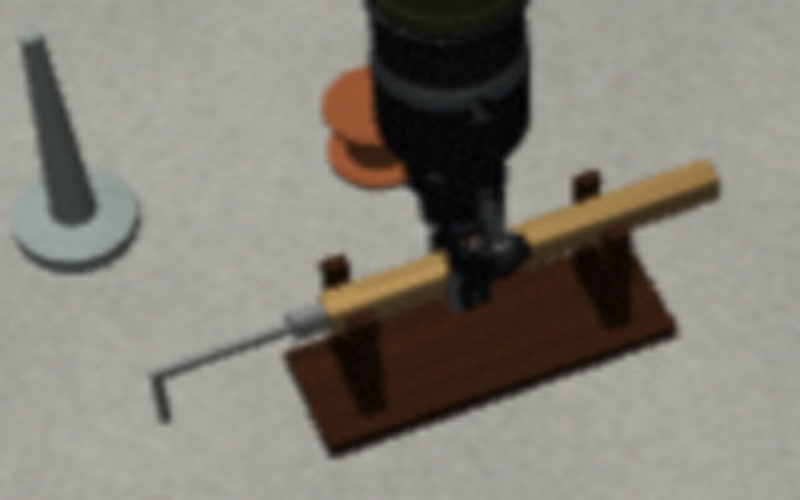

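Seated on the slot floors (13.5 N). Ease off 1 mm, open and retract.

```bash
python3 -m inch '[0,0,0,-0.001,0, 0.3,0,0,-0.001,0, 0.6,0,0,-0.001,0, 1,0,0,-0.001,0, 1,0,0,-0.001,0]'|grep -E "clock|force|tcp_pos|gap"; python3 -m inch '[1,0,0,0,0, 1,0,0,0,0, 1,0,0,-0.02,0, 1,0,0,-0.06,0, 1,0,0,-0.1,0]'|grep -E "clock|force|tcp_pos|gap"; python3 -m inch '[1,0,0,-0.04,0, 1,0,0,-0.08,0, 1,0,0,-0.12,0, 1,0.02,-0.02,-0.14,0, 1,0.05,-0.05,-0.14,0]'|grep -E "clock|force|tcp_pos|gap";python3 -m inch '[1,0.04,0,0,0, 1,0.08,0,0,0,1,0.08,0,0,0]' | grep clock
python3 - <<'E'
from h import *
snap("scene","s17");snap("top","t17")
E
```

```text
clock: 40.9
tcp_pos: [0.482, -0.2603, 0.0832]
contact_force: [-0.4, -0.1, 0.3]
finger_gap: 0.0683
clock: 41.4
tcp_pos: [0.4807, -0.2597, 0.1837]
contact_force: [1.1, 0.2, 0.4]
finger_gap: 0.0853
clock: 41.9
tcp_pos: [0.4279, -0.305, 0.3268]
contact_force: [-0.4, -1.1, -0.3]
finger_gap: 0.0855
clock: 42.2
```

View pics/s17.png

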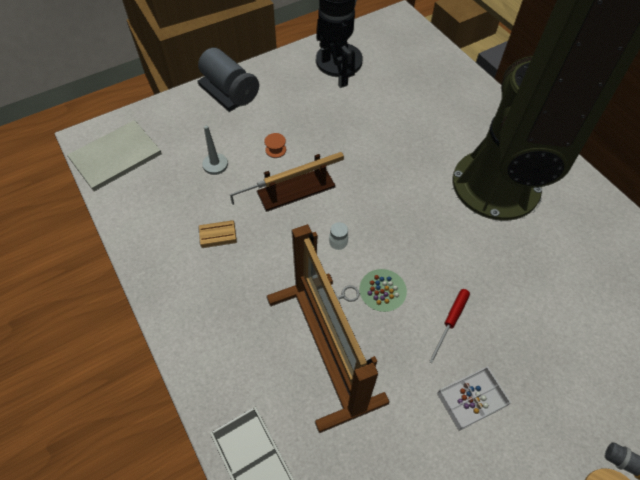

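View pics/t17.png

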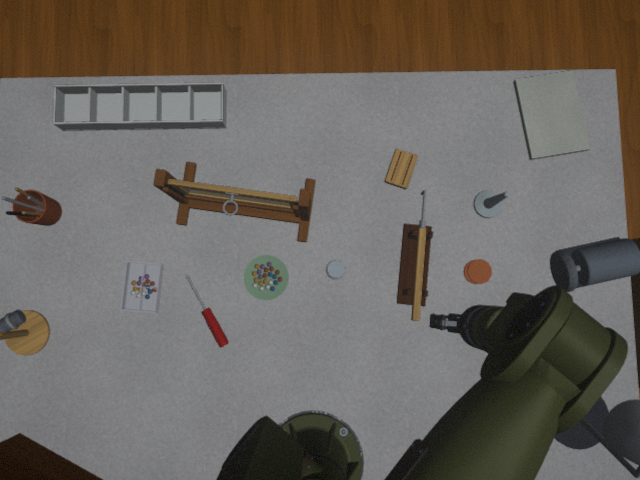

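Run:
```python
from h import *
T=load("t17");T0=load("top0");S=load("s17");S0=load("scene0")
d=cv2.absdiff(T["img"],T0["img"]).max(2)
for n,(u,v,r) in dict(jar=(336,269,12),dish=(266,277,24),spool=(478,271,16),mandrel=(490,204,20),block=(401,168,20),box=(142,287,26),driver=(207,310,35)).items(): print(n,(d[v-r:v+r,u-r:u+r]>60).sum())
print("eye",tri([(T,231,204),(S,351,293.5)])[0])
from plant import hand_in
print(hand_in())
```

```text
jar 0
dish 0
spool 0
mandrel 0
block 0
box 0
driver 0
eye [0.59035826 0.16563997 0.23627421]
the job is handed in; nothing more can be done
None
```

The pane is shut and unhooked, the pole is back in its rest, and I handed the job in at about 42 s of the 72 s allowed.

- **Regrasp:** On the first try the last joint hit its limit with the pole in the air, which also tilted the tool by 0.08 rad. I laid the pole back in its rest, levelled the tool, turned the gripper half round and picked the pole up again. The screen had not been touched at that point.
- **Closing:** I dropped the hook into the ring and drew the pane along the screen's -x at about 2–3 N. Once it met the seal I raised the pull to 9.7–10.4 N and held it from 31.1 s to 33.65 s. While holding there was also a downward force of 4–6 N on the tool, pole weight included. Its cause is unclear. The highest total I read on the screen was about 12 N.
- **Putting back:** I eased the pull off, lifted the prong clear of the ring with no sideways force, and set the pole down. It sits about 3 mm from the rest's middle by my estimate, with no measurement after I let go.

**Last checks:**
- **Pane:** the last pictures show it shut. The eye measured at x ≈ 0.590, about 7 mm from my estimate for upright. That is right at the limit of the stated 7 mm seal range, but my measurements are only good to a few millimetres.
- **Surroundings:** the bystanders show no change from the first picture, and the gripper was open and clear of everything.

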